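# Unpile the clean boxes onto their mats

### The arm

A 6-joint arm with a two-finger parallel gripper is mounted at the origin on the work surface. World frame = base frame: x ahead of the robot, y to its left, z up, the work surface at z = 0. Lengths are in m, angles in rad, forces in N, time in s.
With the tool pointing down it reaches from about 0.35 to 1 m from the base axis. Payload 7.1 kg.
Tool frame: the origin (TCP) lies midway between the tips of the shut fingers; the grasp point (between the pads) lies 19 mm behind it; y points along the fingers, x is the direction in which the jaws open and shut, and the axes are right-handed (so a half turn about y gives the same grasp; the last joint's range is limited). The gripper opens to 85 mm and grips with 20 to 120 N. Pads are 22 mm wide; open, the fingers measure 114 mm over their backs; the gripper's body (76 mm by 85 mm) begins 54 mm behind the grasp point. The pads swing forward as they close: fully open they stand 13 mm farther back than shut.
Start: joints at [-1.128, 0.423, 1.63, -0, 1.089, -0.019], TCP at [0.278, -0.56, 0.231] pointing down, gripper open.
Joint ranges: [-3, 3], [-0.9, 2.11], [0.09, 2.58], [-1.31, 4.45], [0.11, 2.69], [-2.54, 2.54]. Speed limits (rad/s): [2.39, 2.39, 3.01, 3.14, 3.14, 3.14].

### API

Orientations are given as a unit quaternion [w, x, y, z].
In Python, from bench import manip gives the robot as it stands.
- The arm moves only by the tool send_rows, never from a script. Its argument "increments" is a list of rows, each an object of numbers: "claw": the finger opening in mm, from 0 to 85.4; "x", "y", "z": the shift along the tool's x, y, z in mm; "wx", "wy", "wz": the turn, a rotation vector about the tool's x, y, z in degrees. A call has 1 to 20 rows; each row shifts and turns the commanded pose from where the row before left it, along the tool's axes as they then stand; what a row does not reach is not made up. A row lasts 1/8 s, in which the tool goes at most 62.5 mm and 10.7 degrees, less where a joint would pass 70% of its speed; a pose out of reach is approached as far as the arm can. A call is refused whole if a number of a shift passes 62.5 or a number of a turn 10.7, either way. A call with a gripper value outside its range is refused whole. The fingers move at their own pace and stop on an object; "squeeze" is the grip in N (left out, the last holds). Time passes only in rows, so rows that do not move let the fingers close. It gives the time, the measured TCP pose, the force and the opening at its end, in the units of the state.
- manip.read_state(): the state, without advancing time (a new reading comes with each control period).
- manip.get_image(name): name is "side" or "top"; returns a dict with "img" (420x560x3 uint8, blue, green, red), "fovy" (degrees; the focal length in pixels is half the picture's height over the tangent of half this angle, whatever the lens; pixels are square), "cx", "cy" (the principal point, pixels), "R" (3x3) and "t" (3): a world point X has camera coordinates R X + t. Camera axes: x right, y down, z forward; pixel columns grow to the right and rows downward; lengths in m; the calibration is good to about 2 mm. A picture is of the moment at which its call begins. There is no depth.
- manip.job_done(): hands the job in, once; it reports no verdict.
The state is a dict: "time_s": time; "joints": joint angles; "qd": joint speeds; "effort": joint torques, N m; "tool_pos": TCP position; "tool_rot": TCP orientation; "ft_force": force on the tool from outside, world axes, zero at the start; "ft_torque": the same for the moment, N m; "opening": opening from 0.0 (shut) to 1.0 (fully open).
Only numpy, scipy, OpenCV 4.12 (cv2) and the standard library are available. Lean on these libraries where they do the work, as an engineer would, in place of code of your own. Each camera call takes 0.05 s, during which the arm holds its last target.

### The job

The clean boxes have been left in a pile on the clinic counter. Take the pile apart from the top down, one piece at a time, and set each piece upright in the middle of the mat cut to its own shape, squared up with the mat: the small box on the small rectangular mat, the round tin on the round mat, the square box on the square mat and the oblong case on the large oblong mat. Keep the pieces level, set them down rather than drop them, and leave the brown bottle and the small tube rack standing where they are.

Things in the scene. Friction and masses are not known exactly. Their poses are not given: they have to be found in the camera images.
- small_mid (a point): The small box, white plastic with a grey inlay in its lid, 36 x 22 mm and 28 mm high, 30 to 60 g; at the start the top of the pile, standing on the round tin. It is closed and rigid, and straight-sided. Point: its centre, 14 mm above its underside. x along its 36 mm side, z up.
- tin_mid (a point): The round tin, bare metal, 44 mm across and 30 mm high, 50 to 100 g; at the start third from the bottom, on the square box. It is closed and rigid, and straight-sided. Point: its centre, 15 mm above its underside. z up; its yaw means nothing.
- square_mid (a point): The square box, grey plastic, 52 x 52 mm and 30 mm high, 70 to 140 g; at the start second from the bottom, on the oblong case, up to 25 mm from the case's middle along its length. It is closed and rigid, and straight-sided. Point: its centre, 15 mm above its underside. x and y square to its sides, z up.
- oblong_mid (a point): The oblong case, bare metal, 130 x 62 mm and 32 mm high, 200 to 400 g; at the start the bottom of the pile, standing on the counter. It is closed and rigid, and straight-sided. Point: its centre, 16 mm above its underside. x along its 130 mm length, z up. The whole pile is 120 mm high; each piece rests loose on the flat top of the one below, and its own footprint is smaller, so fingers that reach below its underside strike the piece below.
- mat_small: The small mat, a rectangle of 56 x 42 mm: the place of the small box. Lies flat and fixed on the counter, in any of the places among the other things, its yaw different each time; same pale blue silicone as the other mats, 4 mm thick. Origin: centre of its underside, on the counter. x along its 56 mm side, z up.
- mat_round: The round mat, 64 mm across: the place of the round tin. Lies flat and fixed on the counter, in any of the places among the other things, its yaw different each time; same pale blue silicone as the other mats, 4 mm thick. Origin: centre of its underside, on the counter. z up; its yaw means nothing.
- mat_square: The square mat, 72 x 72 mm: the place of the square box. Lies flat and fixed on the counter, in any of the places among the other things, its yaw different each time; same pale blue silicone as the other mats, 4 mm thick. Origin: centre of its underside, on the counter. x and y square to its sides, z up.
- mat_oblong: The large oblong mat, 150 x 82 mm: the place of the oblong case. Lies flat and fixed on the counter, in any of the places among the other things, its yaw different each time; same pale blue silicone as the other mats, 4 mm thick. Origin: centre of its underside, on the counter. x along its 150 mm length, z up.
- bottle_mid (a point): A bystander: small loose brown glass bottle with a black cap, 36 mm across, 70 mm high, standing among the mats. Point: half-way up, 35 mm above the counter. To be left alone.
- rack_mid (a point): A bystander: small loose white tube rack holding six orange-capped tubes, 64 x 44 mm, 66 mm high with the tubes, standing among the mats. Point: half-way up, 33 mm above the counter; x along its 64 mm side. To be left alone.
Not all that is in view belongs to the job. What is shaped like the mat_small but pink, red or yellow is not meant.

How it is judged:
By the outcome, as a careful person would: the job done as asked, in the order asked, and still so for the second after the job is handed in, with the robot touching nothing.
It also fails if it takes over 128 s, if anything falls off the work surface, if the arm or the gripper's body presses on something with over 40 N, if the wrist force passes 120 N, or if a joint passes its speed limit or range.

## Working session

There is one attempt and no reset: what is moved stays moved. The work goes in short steps, Python scripts to look and compute and a tool call to move; the robot and the scene stay as the last step left them, time stands still between calls to the robot, and variables do not carry over. Pictures are saved under pics/ and viewed, and the job is handed in when it is done.

Besides the shell and the picture viewer there is one more tool, called after "Request:" as name([rows], argument=value, ...), one row to a line, values as JSON. send_rows: Moves the arm, as the interface text tells. Its arguments: {"type":"object","properties":{"increments":{"type":"array","items":{"type":"object","properties":{"claw":{"type":"number"},"x":{"type":"number"},"y":{"type":"number"},"z":{"type":"number"},"wx":{"type":"number"},"wy":{"type":"number"},"wz":{"type":"number"}}}},"squeeze":{"type":"number"}},"required":["increments"]}

```bash
mkdir -p pics; ls
cat > a.py <<'E'
from bench import manip
import cv2,numpy as np,json,sys
def snap(n,tag):
    d=manip.get_image(n); cv2.imwrite(f'pics/{n}_{tag}.png',d['img']); np.save(f'pics/{n}_{tag}.npy',d,allow_pickle=True); return d
E
python3 - <<'E'
from a import *
for n in('top','side'):
    d=snap(n,'0'); print(n,d['fovy'],d['cx'],d['cy'],np.round(d['R'],3).tolist(),np.round(d['t'],3), [k for k in d], 'campos',-np.array(d['R']).T@d['t'])
print(manip.read_state())
E
```

```text
pics
top 53.86249222170184 278.00360075745533 210.94983277933449 [[-0.019, -0.999, 0.025], [-0.981, 0.014, -0.195], [0.194, -0.029, -0.981]] [-0.001  0.516  0.793] ['img', 'fovy', 'cx', 'cy', 'R', 't'] campos [0.35171816 0.01488015 0.87804554]
side 42.79733745776601 290.6168439891461 219.94467040838737 [[-0.894, -0.447, -0.023], [-0.248, 0.539, -0.805], [0.373, -0.714, -0.593]] [0.459 0.196 0.946] ['img', 'fovy', 'cx', 'cy', 'R', 't'] campos [0.10670025 0.7754366  0.72899408]
{'time_s': 0.1, 'joints': array([-1.12797870e+00,  4.23773688e-01,  1.63061769e+00, -1.76293480e-05,
        1.08857804e+00, -1.90077677e-02]), 'qd': array([-0.00069663, -0.00146365, -0.00323338, -0.00108786,  0.00100057,
       -0.00084631]), 'effort': array([-4.30365926e-04, -5.58420289e+01, -2.82445157e+01, -9.63549633e-05,
        2.95674472e-03, -1.69180885e-05]), 'tool_pos': array([ 0.27829331, -0.55907422,  0.23061601]), 'tool_rot': array([ 0.60142285, -0.60090392,  0.37270524, -0.37188149]), 'ft_force': array([-0.42606024, -0.57549445, -0.00792954]), 'ft_torque': array([0.02183046, 0.01523941, 0.02027902]), 'opening': 1.0035857301176019}
```

View pics/top_0.png

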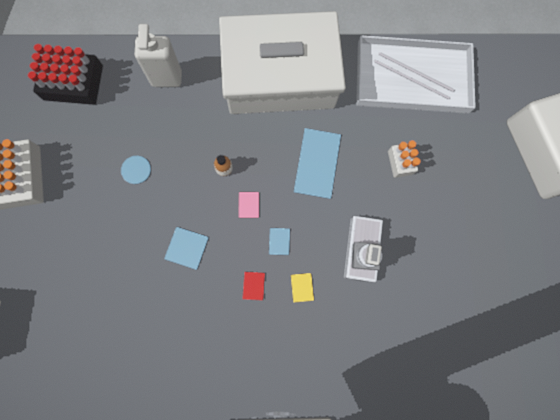

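View pics/side_0.png

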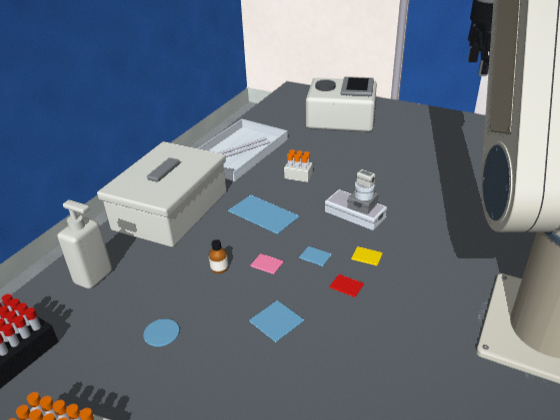

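The top view shows the blue mats: oblong near (318,163), round (136,170), square (187,248), small (280,241). The pile is near (367,250), the bottle at (223,165) and the rack at (404,158). The side view shows the pile near (358,195).

```bash
cat >> a.py <<'E'
def load(n,tag): return np.load(f'pics/{n}_{tag}.npy',allow_pickle=True).item()
def f(d): return 210/np.tan(np.radians(d['fovy'])/2)
def cast(d,uv,z):
    uv=np.atleast_2d(np.asarray(uv,float)); R=np.array(d['R']);t=np.array(d['t']);C=-R.T@t
    r=np.c_[(uv[:,0]-d['cx'])/f(d),(uv[:,1]-d['cy'])/f(d),np.ones(len(uv))]@R
    s=(z-C[2])/r[:,2]; return C+s[:,None]*r
def proj(d,X):
    c=np.atleast_2d(X)@np.array(d['R']).T+np.array(d['t']); return np.c_[d['cx']+f(d)*c[:,0]/c[:,2],d['cy']+f(d)*c[:,1]/c[:,2]]
def blobs(d,lo,hi,amin=150):
    h=cv2.cvtColor(d['img'],cv2.COLOR_BGR2HSV); m=cv2.inRange(h,np.array(lo),np.array(hi))
    cs,_=cv2.findContours(m,cv2.RETR_EXTERNAL,cv2.CHAIN_APPROX_NONE)
    return [c[:,0,:] for c in cs if cv2.contourArea(c)>amin]
def rect(xy):
    # xy in m -> minAreaRect: centre, long, short, yaw of long (deg, -90..90)
    (cx,cy),(w,h),a=cv2.minAreaRect((xy*1000).astype(np.float32))
    if w<h: w,h,a=h,w,a+90
    return np.array([cx,cy]),w,h,(a+90)%180-90
E
python3 - <<'E'
from a import *
for n in('top','side'):
    d=load(n,'0'); print(n,f(d))
    for c in blobs(d,(95,80,90),(112,255,255)):
        p=cast(d,c,0.004)[:,:2]; 
        if np.abs(p).max()>2: continue
        r=rect(p); M=cv2.moments((p*1000).astype(np.float32)); print(c.mean(0).round(),np.round(r[0],1),np.round(r[1:],1),'mom',np.round([M['m10']/M['m00'],M['m01']/M['m00'],M['m00']],1))
E
```

```text
top 413.3737380639485
side 535.8934937788243
[161. 332.] [622.  301.9] [63.9 63.5 25.3] mom [ 622.3  301.4 3147.4]
[276. 320.] [449.2 187.7] [ 74.3  73.5 -19.2] mom [ 449.2  187.8 5209.2]
[315. 256.] [460.2  -7.8] [57.2 45.8 -3.3] mom [ 460.3   -7.8 2402.1]
[263. 213.] [633.6 -96.3] [153.   85.9 -11.2] mom [  633.4   -96.1 12382.8]
```

Run:
```python
from a import *
d=load('top','0'); h=cv2.cvtColor(d['img'],cv2.COLOR_BGR2HSV)
for u,v in((318,163),(136,170),(187,248),(280,241)): print(h[v,u],d['img'][v,u],cast(d,(u,v),.004))
for c in blobs(d,(90,70,90),(115,255,255)):
    p=cast(d,c,0.004)[:,:2]; r=rect(p); M=cv2.moments((p*1000).astype(np.float32)); print(c.mean(0).round(),np.round(r[0],1),np.round(r[1:],1),'mom',np.round([M['m10']/M['m00'],M['m01']/M['m00'],M['m00']],1))
im=d['img'];cv2.imwrite('pics/topz.png',cv2.resize(im[200:300,320:420],None,fx=6,fy=6,interpolation=cv2.INTER_CUBIC))
im=load('side','0')['img'];cv2.imwrite('pics/sidez.png',cv2.resize(im[155:235,310:410],None,fx=7,fy=7,interpolation=cv2.INTER_CUBIC))
```

```text
[101  76 199] [199 178 140] [[ 0.63184259 -0.10131048  0.004     ]]
[101  75 198] [198 177 140] [[0.62037254 0.2971842  0.004     ]]
[101  72 203] [203 182 146] [[0.44811863 0.18263657 0.004     ]]
[101  72 203] [203 182 146] [[ 0.45976143 -0.01366907  0.004     ]]
[279. 241.] [460.1 -12.1] [54.4 41.1 -5.1] mom [ 460.2  -12.5 1986.1]
[186. 248.] [449.2 183.9] [72.1 71.1 71.5] mom [ 449.2  183.8 4795.1]
[136. 169.] [621.9 297.3] [61.7 60.5  2.3] mom [ 622.3  297.7 2903.7]
[317. 163.] [633.2 -99.9] [150.   82.2 -11. ] mom [  633.2  -100.2 11697.1]
```

View pics/topz.png

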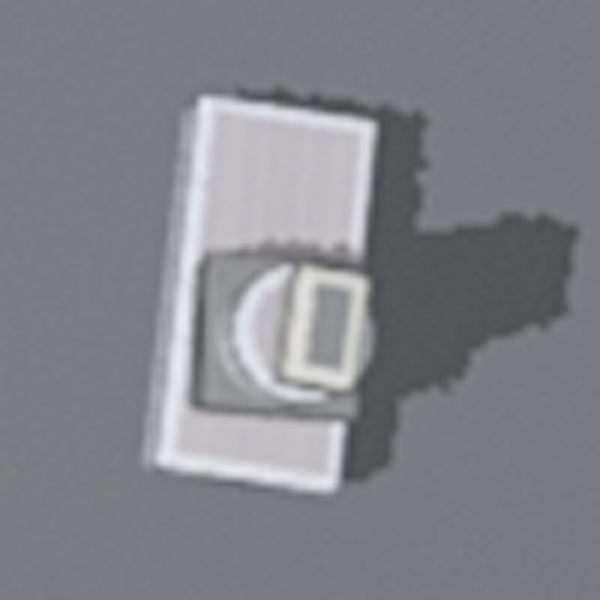

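View pics/sidez.png

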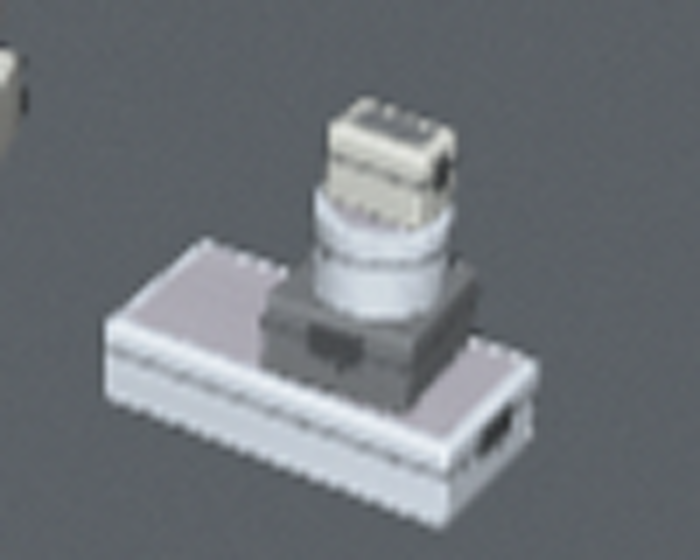

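Run:
```python
from a import *
T=load('top','0');S=load('side','0')
def tp(l): return np.array(l)/6+[320,200]-.4
def sp(l): return np.array(l)/7+[310,155]-.4
def show(n,d,px,z):
    p=cast(d,px,z)[:,:2]; r=rect(p); print(n,np.round(r[0],1),np.round(r[1:],1)); print(np.round(p*1000).tolist())
show('obl top',T,tp([(205,97),(378,122),(338,490),(158,465)]),.032)
show('obl side',S,sp([(207,240),(538,365),(445,455),(107,325)]),.032)
show('small top',T,tp([(302,265),(370,278),(352,390),(286,378)]),.12)
show('small side',S,sp([(368,95),(457,132),(432,155),(330,120)]),.12)
show('sq top',T,tp([(205,252),(195,407),(357,415)]),.062)
show('sq side',S,sp([(265,315),(410,378),(478,285)]),.062)
show('tin top',T,tp([(236,335),(300,265),(320,400),(375,330)]),.092)
show('tin side',S,sp([(315,200),(452,210),(385,240)]),.092)
```

```text
obl top [ 438.8 -186.8] [129.4  61.5 -10.1]
[[507.0, -168.0], [497.0, -228.0], [371.0, -206.0], [380.0, -145.0]]
obl side [ 438.6 -182.8] [127.1  61.7 -10. ]
[[496.0, -224.0], [371.0, -200.0], [382.0, -141.0], [506.0, -163.0]]
small top [ 418.1 -183.2] [ 35.3  21.3 -11.6]
[[438.0, -176.0], [433.0, -197.0], [399.0, -189.0], [403.0, -169.0]]
small side [ 418.5 -183.4] [ 36.2  19.6 -10.2]
[[433.0, -196.0], [400.0, -186.0], [402.0, -170.0], [438.0, -177.0]]
sq top [ 409.3 -168.1] [72.2 38.  40.9]
[[449.0, -159.0], [398.0, -153.0], [394.0, -206.0]]
sq side [ 412.5 -169.2] [56.1 54.8 75.7]
[[446.0, -149.0], [393.0, -135.0], [391.0, -193.0]]
tin top [ 419.6 -183.5] [33.1 31.  48.9]
[[419.0, -161.0], [441.0, -183.0], [398.0, -186.0], [420.0, -206.0]]
tin side [ 417.  -170.1] [42.7 20.  16.6]
[[440.0, -174.0], [399.0, -186.0], [412.0, -161.0]]
```

```bash
cat >> a.py <<'E'
from scipy.spatial.transform import Rotation as Ro
def pose():
    s=manip.read_state(); q=s['tool_rot']; return np.array(s['tool_pos'])*1000,Ro.from_quat([q[1],q[2],q[3],q[0]]),s
def plan(pos,jaw):
    """pos mm, jaw yaw deg (mod 180). prints turn then shift in tool axes after the turn"""
    p,R,s=pose(); M=R.as_matrix(); cur=np.degrees(np.arctan2(M[1,0],M[0,0]))
    dj=(jaw-cur+90)%180-90; j=np.radians(cur+dj)
    x=np.array([np.cos(j),np.sin(j),0]);y=np.array([0,0,-1.]);z=np.cross(x,y)
    Rt=Ro.from_matrix(np.c_[x,y,z]); rv=(R.inv()*Rt).as_rotvec(degrees=True)
    d=Rt.as_matrix().T@(np.array(pos)-p)
    print('t',s['time_s'],'pos',p.round(1),'jaw',round(cur,1),'ydir',M[:,1].round(3),'op',round(s['opening']*85.4,1),'F',np.round(s['ft_force'],1),'q6',round(s['joints'][5],2))
    print('turn',rv.round(2),'shift',d.round(1))
E
python3 -c "
from a import *
plan((418,-184,230),79.3)"
```

```text
t 0.1 pos [ 278.3 -559.1  230.6] jaw -63.5 ydir [-0.001  0.001 -1.   ] op 85.7 F [-0.4 -0.6 -0. ] q6 -0.02
turn [ 2.000e-02  3.716e+01 -8.000e-02] shift [-394.5    0.6   67.6]
```

Request:
send_rows([
  {"wy":9.3,"claw":60},
  {"wy":9.3},
  {"wy":9.3},
  {"wy":9.3},
  {"x":-39.4,"z":6.8},
  {"x":-39.4,"z":6.8},
  {"x":-39.4,"z":6.8},
  {"x":-39.4,"z":6.8},
  {"x":-39.4,"z":6.8},
  {"x":-39.4,"z":6.8},
  {"x":-39.4,"z":6.8},
  {"x":-39.4,"z":6.8},
  {"x":-39.4,"z":6.8},
  {"x":-39.4,"z":6.8},
  {},
], squeeze=30)

```text
validation failed for argument at $.in...
```

Run:
```python
from a import *
plan((418,-184,230),79.3)
for n in('top','side'):
    d=snap(n,'1')
    u=proj(d,[.418,-.184,.23])[0]; print(n,u)
    x,y=np.clip(u-40,0,None).astype(int); cv2.imwrite(f'pics/{n}z1.png',cv2.resize(d['img'][y:y+80,x:x+80],None,fx=7,fy=7,interpolation=cv2.INTER_CUBIC)); print(x,y)
```

```text
t 0.1 pos [ 278.3 -559.1  230.6] jaw -63.5 ydir [-0.001  0.001 -1.   ] op 85.7 F [-0.4 -0.6 -0. ] q6 -0.02
turn [ 2.000e-02  3.716e+01 -8.000e-02] shift [-394.5    0.6   67.6]
top [392.43073834 247.88230564]
352 207
side [369.86077681 126.0692885 ]
329 86
```

View pics/side_1.png

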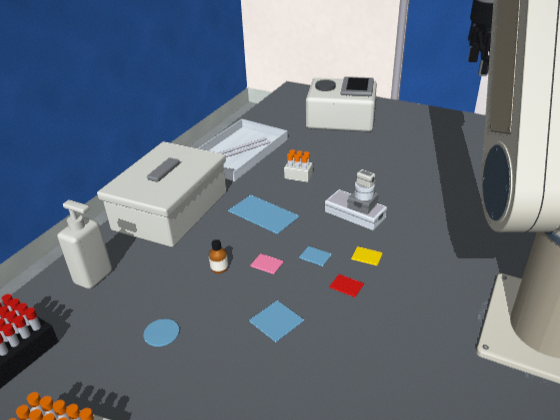

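View pics/topz1.png

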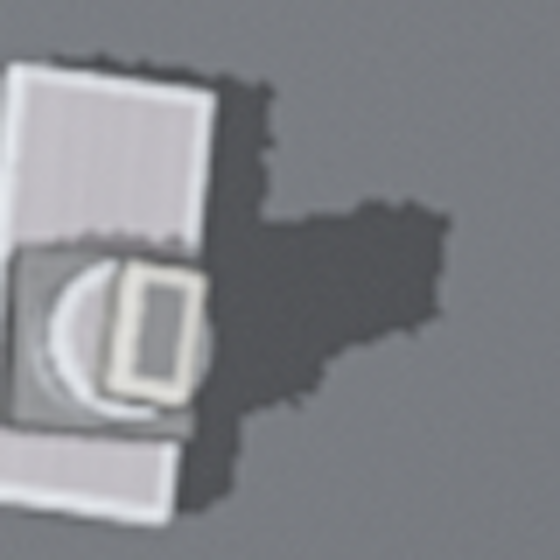

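View pics/sidez1.png

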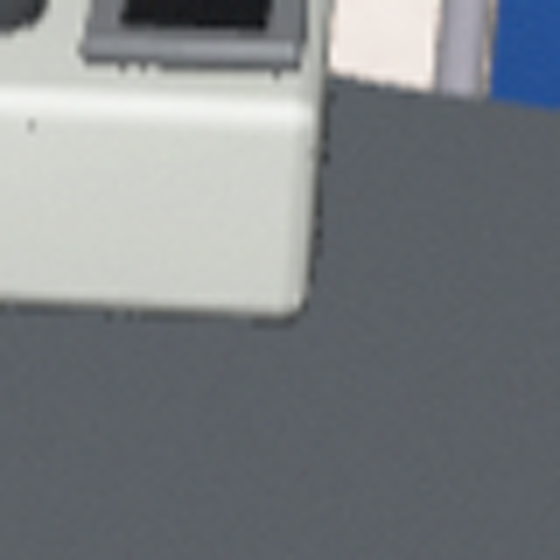

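The call was refused and the arm did not move; the pictures are as before. I'll retry with every row written out.

Request:
send_rows([
  {"x":0,"y":0,"z":0,"wx":0,"wy":9.3,"wz":0,"claw":60},
  {"x":0,"y":0,"z":0,"wx":0,"wy":9.3,"wz":0,"claw":60},
  {"x":0,"y":0,"z":0,"wx":0,"wy":9.3,"wz":0,"claw":60},
  {"x":0,"y":0,"z":0,"wx":0,"wy":9.3,"wz":0,"claw":60},
], squeeze=30)

```text
time_s: 0.7
tool_pos: [0.2784, -0.5593, 0.2311]
tool_rot: [0.45, -0.45, 0.546, -0.546]
ft_force: [-0.6, -0.7, -0.4]
opening: 0.703
```

Request:
send_rows([
  {"x":-39.4,"z":6.8},
  {"x":-39.4,"z":6.8},
  {"x":-39.4,"z":6.8},
  {"x":-39.4,"z":6.8},
  {"x":-39.4,"z":6.8},
  {"x":-39.4,"z":6.8},
  {"x":-39.4,"z":6.8},
  {"x":-39.4,"z":6.8},
  {"x":-39.4,"z":6.8},
  {"x":-39.4,"z":6.8},
  {"x":0},
])

```text
validation failed for argument at $.in...
```

Request:
send_rows([
  {"x":-39.4,"y":0,"z":6.8,"wx":0,"wy":0,"wz":0,"claw":60},
  {"x":-39.4,"y":0,"z":6.8,"wx":0,"wy":0,"wz":0,"claw":60},
  {"x":-39.4,"y":0,"z":6.8,"wx":0,"wy":0,"wz":0,"claw":60},
  {"x":-39.4,"y":0,"z":6.8,"wx":0,"wy":0,"wz":0,"claw":60},
  {"x":-39.4,"y":0,"z":6.8,"wx":0,"wy":0,"wz":0,"claw":60},
  {"x":-39.4,"y":0,"z":6.8,"wx":0,"wy":0,"wz":0,"claw":60},
  {"x":-39.4,"y":0,"z":6.8,"wx":0,"wy":0,"wz":0,"claw":60},
  {"x":-39.4,"y":0,"z":6.8,"wx":0,"wy":0,"wz":0,"claw":60},
  {"x":-39.4,"y":0,"z":6.8,"wx":0,"wy":0,"wz":0,"claw":60},
  {"x":-39.4,"y":0,"z":6.8,"wx":0,"wy":0,"wz":0,"claw":60},
  {"x":0,"y":0,"z":0,"wx":0,"wy":0,"wz":0,"claw":60},
])

```text
time_s: 2.08
tool_pos: [0.4192, -0.1832, 0.2313]
tool_rot: [0.452, -0.452, 0.544, -0.544]
ft_force: [-0.1, -0.7, 0.2]
opening: 0.701
```

Run:
```python
from a import *
plan((418,-184,230),79.3)
for n in('top','side'):
    d=snap(n,'2')
    u=proj(d,[.418,-.184,.23])[0]; print(n,u)
    x,y=np.clip(u-40,0,None).astype(int); cv2.imwrite(f'pics/{n}z2.png',cv2.resize(d['img'][y:y+80,x:x+80],None,fx=7,fy=7,interpolation=cv2.INTER_CUBIC)); print(x,y)
```

```text
t 2.075 pos [ 419.2 -183.2  231.3] jaw -100.5 ydir [-0.  0. -1.] op 59.9 F [-0.1 -0.7  0.2] q6 1.32
turn [ 0.01  0.15 -0.02] shift [ 1.   1.3 -1. ]
top [392.43073834 247.88230564]
352 207
side [369.86077681 126.0692885 ]
329 86
```

View pics/topz2.png

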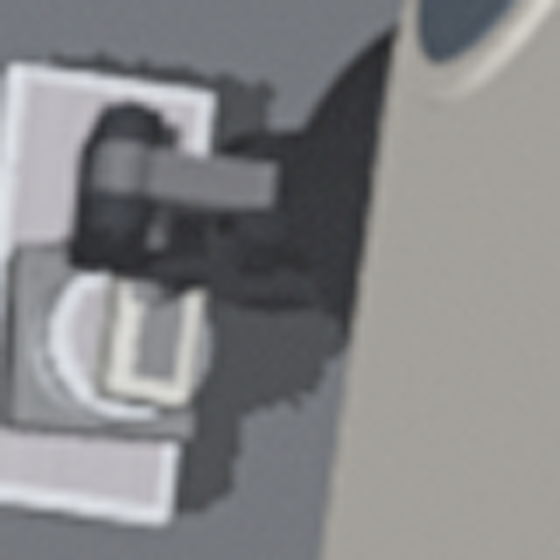

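View pics/sidez2.png

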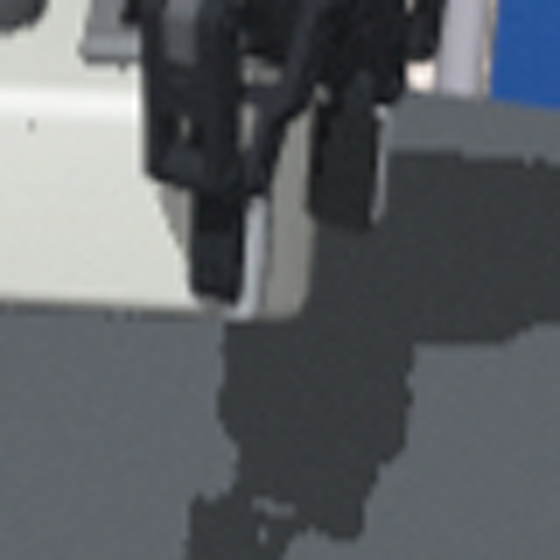

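Run:
```python
from a import *
d=load('side','2'); p,R,s=pose(); x=R.as_matrix()[:,0];z=R.as_matrix()[:,2]
for b in (0,5):
  for sg in(1,-1):
    for th in (30,38): print(b,sg,th,[((proj(d,(p+sg*th*x+[0,0,b]+w*z)/1000)[0]-[329,86]+.4)*7).round(0).tolist() for w in(-11,11)])
```

```text
0 1 30 [[372.0, 249.0], [307.0, 231.0]]
0 1 38 [[385.0, 239.0], [321.0, 221.0]]
0 -1 30 [[268.0, 326.0], [202.0, 306.0]]
0 -1 38 [[253.0, 337.0], [187.0, 317.0]]
5 1 30 [[373.0, 234.0], [308.0, 215.0]]
5 1 38 [[387.0, 224.0], [322.0, 206.0]]
5 -1 30 [[269.0, 310.0], [202.0, 290.0]]
5 -1 38 [[254.0, 321.0], [188.0, 301.0]]
```

Request:
send_rows([
  {"x":0.7,"y":30,"z":-0.8,"wx":0,"wy":0.1,"wz":0,"claw":46},
  {"x":0,"y":30,"z":0,"wx":0,"wy":0,"wz":0,"claw":46},
  {"x":0,"y":25,"z":0,"wx":0,"wy":0,"wz":0,"claw":46},
  {"x":0,"y":15,"z":0,"wx":0,"wy":0,"wz":0,"claw":46},
  {"x":0,"y":0,"z":0,"wx":0,"wy":0,"wz":0,"claw":46},
])

```text
time_s: 2.8
tool_pos: [0.4171, -0.186, 0.1306]
tool_rot: [0.45, -0.451, 0.546, -0.545]
ft_force: [-0.7, 0.3, 0.3]
opening: 0.54
```

```bash
cat > look.py <<'E'
from a import *
tag=sys.argv[1]; X=np.array(eval(sys.argv[2]))/1000.; w=int(sys.argv[3]) if len(sys.argv)>3 else 40
o=[]
for n in('top','side'):
    d=snap(n,tag); u=proj(d,X)[0]; x,y=np.clip(u-w,0,[560-2*w,420-2*w]).astype(int); k=400//(2*w)
    o.append(cv2.resize(d['img'][y:y+2*w,x:x+2*w],(400,400),interpolation=cv2.INTER_CUBIC)); print(n,'x0,y0',x,y,'scale',400/(2*w))
cv2.imwrite(f'pics/z_{tag}.png',np.hstack(o))
E
python3 look.py 3 '(418,-184,110)'; python3 -c "
from a import *
plan((418.3,-183.8,97),79.4)"
```

```text
top x0,y0 333 214 scale 5.0
side x0,y0 326 136 scale 5.0
t 2.9 pos [ 418.1 -186.2  131.8] jaw -100.9 ydir [ 0.001 -0.    -1.   ] op 46.0 F [-0.5 -0.1  0.3] q6 1.32
turn [-0.04 -0.27  0.01] shift [-2.4 34.8 -0.3]
```

View pics/z_3.png

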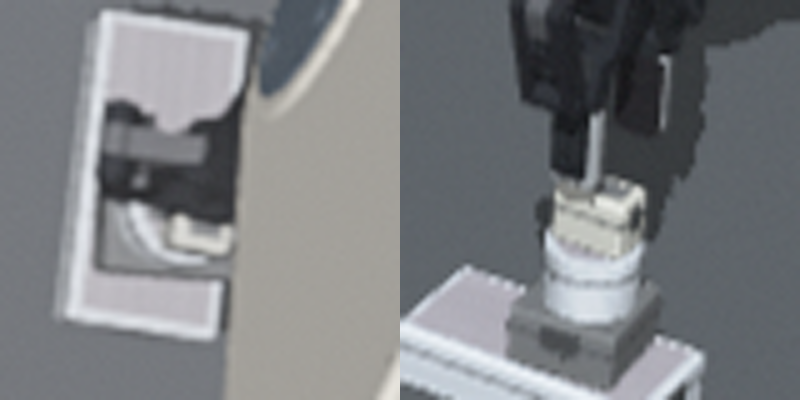

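Run:
```python
from a import *
ps=[]
for i in range(6):
    manip.get_image('side'); p,R,s=pose(); ps.append(p)
print(np.round(ps,1)); p=np.mean(ps,0); print(p)
d=load('side','3'); x=R.as_matrix()[:,0];z=R.as_matrix()[:,2]
for b in (2,):
  for sg in(1,-1):
    for th in (23,31): print(b,sg,th,[((proj(d,(p+sg*th*x+[0,0,b]+w*z)/1000)[0]-[326,136]+.4)*5+[400,0]).round(0).tolist() for w in(-11,11)])
print([((proj(d,(np.array([418.3,-183.3,120])/1000))[0]-[326,136]+.4)*5+[400,0])])
```

```text
[[ 418.4 -186.1  132.1]
 [ 418.4 -186.1  132.2]
 [ 418.4 -186.   132.2]
 [ 418.3 -185.9  132.1]
 [ 418.3 -185.8  132. ]
 [ 418.2 -185.7  131.9]]
[ 418.33059008 -185.94042833  132.08024055]
2 1 23 [[657.0, 138.0], [613.0, 123.0]]
2 1 31 [[666.0, 130.0], [623.0, 116.0]]
2 -1 23 [[602.0, 183.0], [558.0, 168.0]]
2 -1 31 [[592.0, 191.0], [548.0, 175.0]]
[array([603.8132512 , 183.52230956])]
```

Request:
send_rows([
  {"x":-1.8,"y":18,"z":-0.3,"wx":0,"wy":0,"wz":0,"claw":46},
  {"x":0,"y":16.5,"z":0,"wx":0,"wy":0,"wz":0,"claw":46},
  {"x":0,"y":0,"z":0,"wx":0,"wy":0,"wz":0,"claw":46},
  {"x":0,"y":0,"z":0,"wx":0,"wy":0,"wz":0,"claw":30},
  {"x":0,"y":0,"z":0,"wx":0,"wy":0,"wz":0,"claw":24},
  {"x":0,"y":0,"z":0,"wx":0,"wy":0,"wz":0,"claw":16},
  {"x":0,"y":0,"z":0,"wx":0,"wy":0,"wz":0,"claw":16},
  {"x":0,"y":0,"z":0,"wx":0,"wy":0,"wz":0,"claw":16},
], squeeze=25)

```text
time_s: 4.2
tool_pos: [0.4184, -0.184, 0.0975]
tool_rot: [-0.451, 0.45, -0.545, 0.545]
ft_force: [-2.0, 0.5, 6.5]
opening: 0.255
```

```bash
python3 look.py 4 '(418,-184,90)'; python3 -c "
from a import *
plan((418.3,-184,230),79.4)"
```

```text
top x0,y0 330 215 scale 5.0
side x0,y0 325 143 scale 5.0
t 4.3 pos [ 418.4 -184.    97.5] jaw -100.8 ydir [ 0.001 -0.001 -1.   ] op 21.3 F [-1.2  0.5  6.5] q6 1.32
turn [-0.08 -0.24  0.02] shift [-0.000e+00 -1.325e+02 -1.000e-01]
```

View pics/z_4.png

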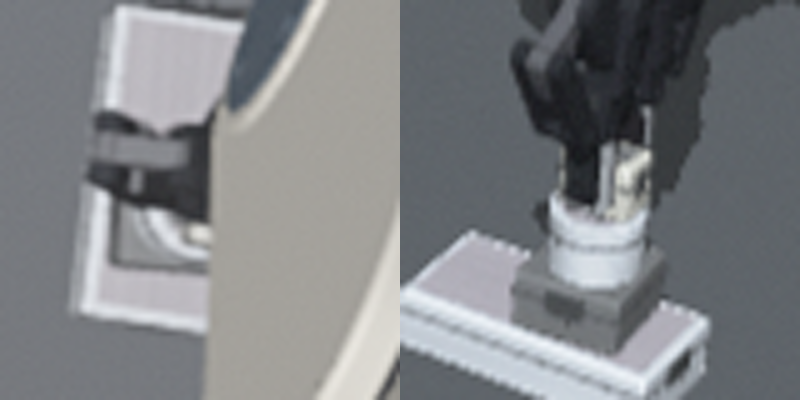

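Request:
send_rows([
  {"x":0,"y":-5,"z":0,"wx":0,"wy":0,"wz":0,"claw":16},
  {"x":0,"y":-20,"z":0,"wx":0,"wy":0,"wz":0,"claw":16},
  {"x":0,"y":-30,"z":0,"wx":0,"wy":0,"wz":0,"claw":16},
  {"x":0,"y":-30,"z":0,"wx":0,"wy":0,"wz":0,"claw":16},
  {"x":0,"y":0,"z":0,"wx":0,"wy":0,"wz":0,"claw":16},
])

```text
time_s: 4.92
tool_pos: [0.4192, -0.1844, 0.1839]
tool_rot: [-0.451, 0.45, -0.543, 0.547]
ft_force: [-0.1, -0.7, -1.0]
opening: 0.252
```

```bash
python3 look.py 5 '(418,-184,150)'; python3 -c "
from a import *
plan((460.2,-10.1,100),85.8)"
```

```text
top x0,y0 339 212 scale 5.0
side x0,y0 327 120 scale 5.0
t 5.025 pos [ 417.6 -183.7  181.7] jaw -100.8 ydir [ 0. -0. -1.] op 21.6 F [-1.1 -0.7 -0.6] q6 1.32
turn [-0.01 -6.64  0.  ] shift [-176.2   81.7   29.7]
```

View pics/z_5.png

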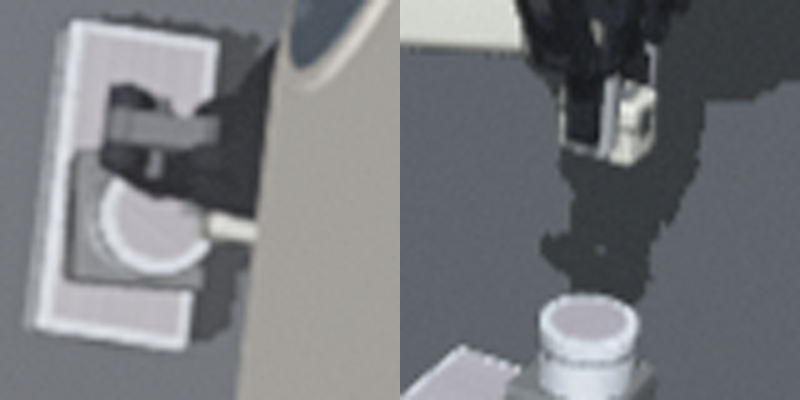

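Request:
send_rows([
  {"x":0,"y":0,"z":0,"wx":0,"wy":-3.3,"wz":0,"claw":16},
  {"x":0,"y":0,"z":0,"wx":0,"wy":-3.3,"wz":0,"claw":16},
  {"x":-35.2,"y":0,"z":6,"wx":0,"wy":0,"wz":0,"claw":16},
  {"x":-35.2,"y":0,"z":6,"wx":0,"wy":0,"wz":0,"claw":16},
  {"x":-35.2,"y":0,"z":6,"wx":0,"wy":0,"wz":0,"claw":16},
  {"x":-35.2,"y":0,"z":6,"wx":0,"wy":0,"wz":0,"claw":16},
  {"x":-35.2,"y":0,"z":5.7,"wx":0,"wy":0,"wz":0,"claw":16},
  {"x":0,"y":30,"z":0,"wx":0,"wy":0,"wz":0,"claw":16},
  {"x":0,"y":30,"z":0,"wx":0,"wy":0,"wz":0,"claw":16},
  {"x":0,"y":30,"z":0,"wx":0,"wy":0,"wz":0,"claw":16},
  {"x":0,"y":30,"z":0,"wx":0,"wy":0,"wz":0,"claw":16},
  {"x":0,"y":20,"z":0,"wx":0,"wy":0,"wz":0,"claw":16},
  {"x":0,"y":0,"z":0,"wx":0,"wy":0,"wz":0,"claw":16},
  {"x":0,"y":0,"z":0,"wx":0,"wy":0,"wz":0,"claw":16},
])

```text
time_s: 6.78
tool_pos: [0.4603, -0.0105, 0.0417]
tool_rot: [0.481, -0.481, 0.518, -0.518]
ft_force: [0.8, 0.0, -0.3]
opening: 0.247
```

```bash
python3 look.py 6 '(460,-10,20)'; python3 -c "
from a import *
plan((460.2,-10.1,11),85.8)"
```

```text
top x0,y0 238 199 scale 5.0
side x0,y0 275 208 scale 5.0
t 6.875 pos [460.9 -10.5  42.4] jaw -94.2 ydir [ 0.001 -0.    -1.   ] op 21.3 F [-0.7  0.1 -1.2] q6 1.6
turn [-0.06 -0.04 -0.  ] shift [-0.4 31.4 -0.7]
```

View pics/z_6.png

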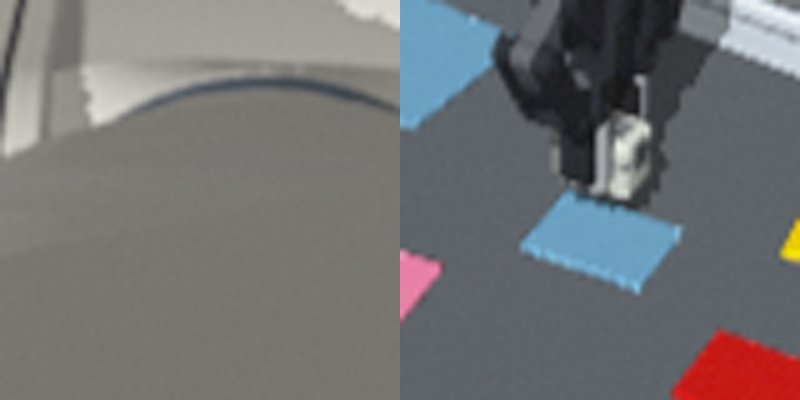

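Run:
```python
from a import *
d=load('side','6'); im=d['img'][215:268,290:345]
cv2.imwrite('pics/s6.png',cv2.resize(im,None,fx=11,fy=11,interpolation=cv2.INTER_CUBIC))
c=np.array([460.5,-10.5,0]); a=np.radians(-4.2);ux=np.array([np.cos(a),np.sin(a),0]);uy=np.array([-np.sin(a),np.cos(a),0])
for z in(36.5,64.5):
  for i,j in((1,1),(-1,1),(-1,-1)): print(z,i,j,((proj(d,(c+18*i*ux+11*j*uy+[0,0,z])/1000)[0]-[290,215]+.5)*11).round())
```

```text
36.5 1 1 [173. 311.]
36.5 -1 1 [343. 371.]
36.5 -1 -1 [398. 306.]
64.5 1 1 [172. 193.]
64.5 -1 1 [344. 252.]
64.5 -1 -1 [401. 187.]
```

View pics/s6.png

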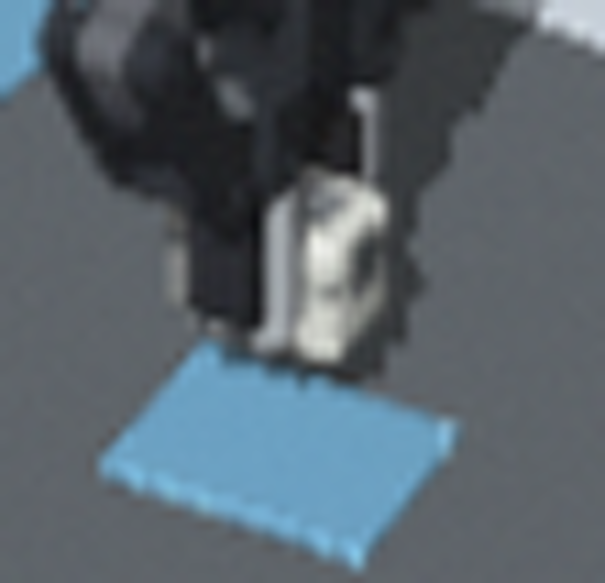

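Request:
send_rows([
  {"x":-0.3,"y":15,"z":-0.4,"wx":0,"wy":0,"wz":0,"claw":16},
  {"x":0,"y":10,"z":0,"wx":0,"wy":0,"wz":0,"claw":16},
  {"x":0,"y":4,"z":0,"wx":0,"wy":0,"wz":0,"claw":16},
  {"x":0,"y":1,"z":0,"wx":0,"wy":0,"wz":0,"claw":16},
  {"x":0,"y":0,"z":0,"wx":0,"wy":0,"wz":0,"claw":16},
])

```text
time_s: 7.5
tool_pos: [0.4601, -0.0101, 0.0118]
tool_rot: [0.481, -0.481, 0.518, -0.518]
ft_force: [-0.3, -0.2, 0.4]
opening: 0.248
```

```bash
python3 look.py 7 '(460,-10,20)'; python3 -c "
from a import *
plan((460.2,-10.1,10),85.8)"
```

```text
top x0,y0 238 199 scale 5.0
side x0,y0 275 208 scale 5.0
t 7.6 pos [460.3 -10.1  12. ] jaw -94.2 ydir [ 0. -0. -1.] op 21.6 F [-0.2  0.1  0.4] q6 1.6
turn [-0.02 -0.04 -0.  ] shift [-0.   2.  -0.1]
```

View pics/z_7.png

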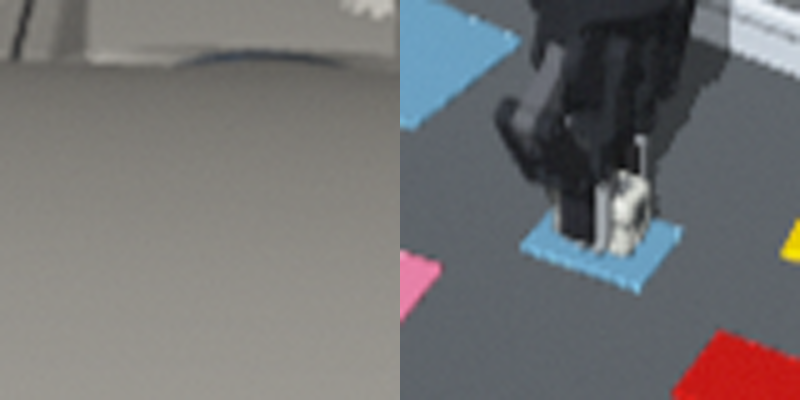

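Run:
```python
from a import *
d=load('side','7'); im=d['img'][230:275,290:345]
cv2.imwrite('pics/s7.png',cv2.resize(im,None,fx=14,fy=13,interpolation=cv2.INTER_CUBIC))
```

```text
(no output)
```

View pics/s7.png

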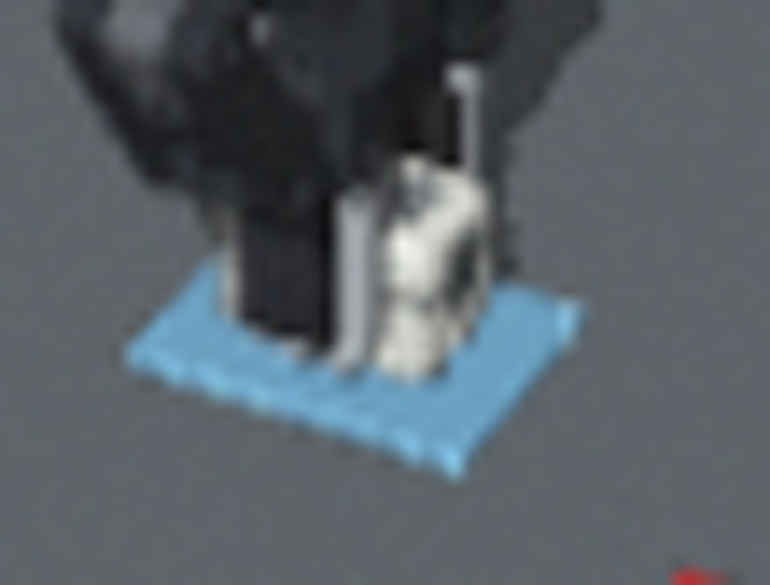

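Run:
```python
from a import *
d=load('side','7')
px=lambda l:np.array(l)/[14,13]+[290,230]-.5
m=cast(d,px([(455,462),(580,312),(130,345)]),.004)*1000
a=np.radians(-4.2);ux=np.array([np.cos(a),np.sin(a)]);uy=np.array([-np.sin(a),np.cos(a)])
print(m.round(1), (m[1:]-m[:1])[:,:2]@np.c_[ux,uy])
c=(m[1,:2]+m[2,:2])/2
for h in(4,5.5):
  b=cast(d,px([(432,378),(490,315),(235,310)]),h/1000)[:,:2]*1000
  print(h,(b-c)@np.c_[ux,uy],'expect (-18,11),(-18,-11),(18,11)')
```

```text
[[434.7  13.8   4. ]
 [432.6 -27.7   4. ]
 [490.1   8.2   4. ]] [[  0.91540046 -41.48219313]
 [ 55.69523576  -1.47632088]]
4 [[-15.78370628   5.22589081]
 [-15.97974553 -12.77572748]
 [ 17.99982556   4.74272316]] expect (-18,11),(-18,-11),(18,11)
5.5 [[-16.60180157   6.78145258]
 [-16.79743522 -11.18292067]
 [ 17.11183274   6.2992846 ]] expect (-18,11),(-18,-11),(18,11)
```

Request:
send_rows([
  {"x":-2.5,"y":0,"z":-1,"wx":0,"wy":0,"wz":0,"claw":16},
  {"x":0,"y":1,"z":0,"wx":0,"wy":0,"wz":0,"claw":16},
  {"x":0,"y":0.5,"z":0,"wx":0,"wy":0,"wz":0,"claw":16},
  {"x":0,"y":0,"z":0,"wx":0,"wy":0,"wz":0,"claw":16},
])

```text
time_s: 8.1
tool_pos: [0.4593, -0.0076, 0.0103]
tool_rot: [0.481, -0.481, 0.518, -0.518]
ft_force: [0.4, -0.3, -0.4]
opening: 0.252
```

Request:
send_rows([
  {"x":0,"y":0.6,"z":0,"wx":0,"wy":0,"wz":0,"claw":16},
  {"x":0,"y":0,"z":0,"wx":0,"wy":0,"wz":0,"claw":16},
])

```text
time_s: 8.35
tool_pos: [0.4593, -0.0076, 0.0097]
tool_rot: [0.481, -0.481, 0.518, -0.518]
ft_force: [1.1, 1.2, -0.4]
opening: 0.254
```

Request:
send_rows([
  {"x":0,"y":0.6,"z":0,"wx":0,"wy":0,"wz":0,"claw":16},
  {"x":0,"y":0,"z":0,"wx":0,"wy":0,"wz":0,"claw":16},
])

```text
time_s: 8.6
tool_pos: [0.4593, -0.0076, 0.0095]
tool_rot: [-0.481, 0.481, -0.518, 0.518]
ft_force: [-1.9, 0.2, 6.7]
opening: 0.251
```

Request:
send_rows([
  {"x":0,"y":0,"z":0,"wx":0,"wy":0,"wz":0,"claw":26},
  {"x":0,"y":0,"z":0,"wx":0,"wy":0,"wz":0,"claw":45},
  {"x":0,"y":0,"z":0,"wx":0,"wy":0,"wz":0,"claw":45},
  {"x":0,"y":-10,"z":0,"wx":0,"wy":0,"wz":0,"claw":45},
  {"x":0,"y":-30,"z":0,"wx":0,"wy":0,"wz":0,"claw":70},
  {"x":0,"y":-40,"z":0,"wx":0,"wy":0,"wz":0,"claw":70},
  {"x":0,"y":-40,"z":0,"wx":0,"wy":0,"wz":0,"claw":70},
  {"x":0,"y":-40,"z":0,"wx":0,"wy":0,"wz":0,"claw":70},
  {"x":40,"y":0,"z":-20,"wx":0,"wy":0,"wz":0,"claw":70},
  {"x":40,"y":0,"z":-20,"wx":0,"wy":0,"wz":0,"claw":70},
  {"x":40,"y":0,"z":0,"wx":0,"wy":0,"wz":0,"claw":70},
  {"x":40,"y":0,"z":0,"wx":0,"wy":0,"wz":0,"claw":70},
  {"x":40,"y":0,"z":0,"wx":0,"wy":0,"wz":0,"claw":70},
  {"x":40,"y":0,"z":0,"wx":0,"wy":0,"wz":0,"claw":70},
  {"x":40,"y":0,"z":0,"wx":0,"wy":0,"wz":0,"claw":70},
  {"x":0,"y":0,"z":0,"wx":0,"wy":0,"wz":0,"claw":70},
])

```text
time_s: 10.6
tool_pos: [0.3987, -0.2861, 0.1698]
tool_rot: [-0.48, 0.48, -0.518, 0.519]
ft_force: [-0.6, 0.5, 0.5]
opening: 0.819
```

```bash
python3 look.py 8 '(460,-10,20)' 25; python3 -c "
from a import *
plan((460.2,-10.1,10),85.8)"
```

```text
top x0,y0 253 214 scale 8.0
side x0,y0 290 223 scale 8.0
t 10.7 pos [ 398.2 -283.6  169.3] jaw -94.3 ydir [-0.  0. -1.] op 69.6 F [ 0.3  0.2 -0.6] q6 1.0
turn [ 0.02 -0.11 -0.03] shift [-277.3  159.3   41.8]
```

View pics/z_8.png

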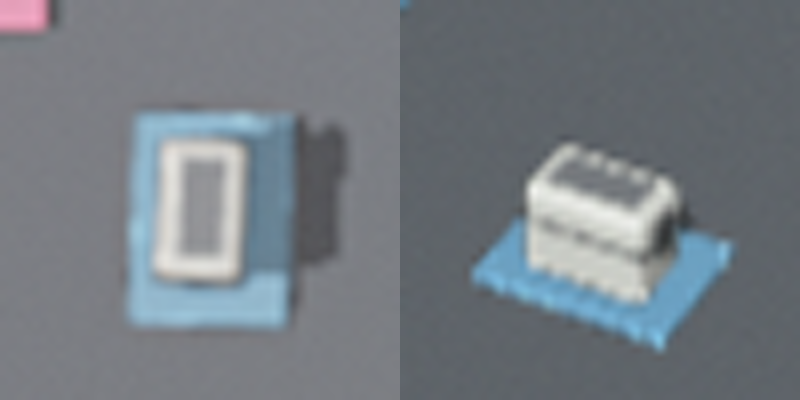

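View pics/top_8.png

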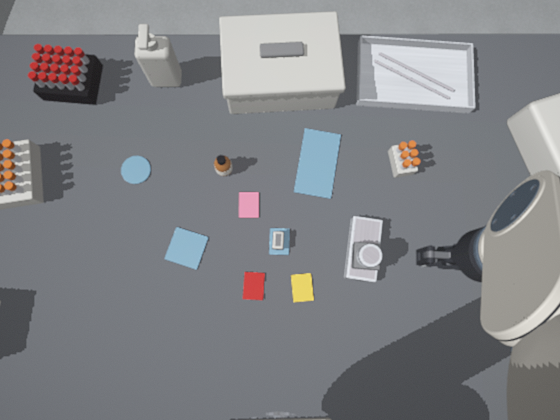

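Run:
```python
from a import *
a=np.radians(-4.2);U=np.array([[np.cos(a),-np.sin(a)],[np.sin(a),np.cos(a)]])
d=load('top','8'); p=lambda l:np.array(l)/8+[253,214]-.45
m=cast(d,p([(136,112),(297,119),(288,328),(127,325)]),.004)[:,:2]*1000
b=cast(d,p([(163,137),(248,139),(241,283),(153,280)]),.032)[:,:2]*1000
print('top',m.mean(0),b.mean(0),(b.mean(0)-m.mean(0))@U,rect(m/1e3),rect(b/1e3))
d=load('side','8'); p=lambda l:np.array(l)/8+[290,223]-.45
m=cast(d,p([(258,340),(332,245),(72,272)]),.004)[:,:2]*1000
b=cast(d,p([(248,302),(128,265),(275,250)]),.004)[:,:2]*1000
c=(m[1]+m[2])/2
print('side',m,c,(b-c)@U)
bt=cast(d,p([(168,142),(280,185),(248,220),(127,185)]),.032)[:,:2]*1000
print(bt,(bt.mean(0)-c)@U,rect(bt/1e3))
```

```text
top [459.59672616 -11.66255858] [459.00327868  -8.09143594] [-0.85339635  3.51806929] (array([459.3404541, -11.7297821]), 56.90745162963867, 43.10124588012695, -3.3989410400390625) (array([459.0737915,  -7.9476738]), 37.76348876953125, 22.563579559326172, -4.015937805175781)
side [[435.04177654  13.98008182]
 [432.74670532 -28.74689207]
 [489.8500637    9.91667566]] [461.29838451  -9.4151082 ] [[-18.65123352   9.5538095 ]
 [ 15.69008622  11.78890753]
 [-14.96716711 -12.29013836]]
[[475.19362655 -18.12246194]
 [441.65390035 -14.13827363]
 [443.37057297   2.20239946]
 [477.30276773   2.41502007]] [-2.09642522  2.35707076] (array([459.4508667 ,  -6.12869358]), 33.771278381347656, 20.64550018310547, -5.863533020019531)
```

The top view shows the small box on its mat but about 4 mm off toward +y, and the side view's top face agrees. I'll go back and recentre it.

Request:
send_rows([
  {"x":-40,"y":0,"z":0,"wx":0,"wy":0,"wz":0,"claw":60},
  {"x":-40,"y":0,"z":0,"wx":0,"wy":0,"wz":0,"claw":50},
  {"x":-40,"y":0,"z":0,"wx":0,"wy":0,"wz":0,"claw":44},
  {"x":-40,"y":0,"z":0,"wx":0,"wy":0,"wz":0,"claw":44},
  {"x":-40,"y":0,"z":0,"wx":0,"wy":0,"wz":0,"claw":44},
  {"x":-40,"y":0,"z":20,"wx":0,"wy":0,"wz":0,"claw":44},
  {"x":-40,"y":0,"z":20,"wx":0,"wy":0,"wz":0,"claw":44},
  {"x":0,"y":40,"z":0,"wx":0,"wy":0,"wz":0,"claw":44},
  {"x":0,"y":40,"z":0,"wx":0,"wy":0,"wz":0,"claw":44},
  {"x":0,"y":30,"z":0,"wx":0,"wy":0,"wz":0,"claw":44},
  {"x":0,"y":0,"z":0,"wx":0,"wy":0,"wz":0,"claw":44},
])

```text
time_s: 12.08
tool_pos: [0.4569, -0.0065, 0.0578]
tool_rot: [0.48, -0.483, 0.519, -0.516]
ft_force: [0.1, -0.7, 0.1]
opening: 0.514
```

```bash
python3 -c "
from a import *
snap('top','9')
plan((459.3,-7.8,14),85.8)"
```

```text
t 12.125 pos [458.1  -6.7  59. ] jaw -94.2 ydir [-0.002  0.    -1.   ] op 44.1 F [-0.  -0.5  0.2] q6 1.6
turn [0.14 0.03 0.  ] shift [ 1.  45.   1.2]
```

Request:
send_rows([
  {"x":0.5,"y":25,"z":0.5,"wx":0,"wy":0,"wz":0,"claw":44},
  {"x":0,"y":20,"z":0,"wx":0,"wy":0,"wz":0,"claw":44},
  {"x":0,"y":0,"z":0,"wx":0,"wy":0,"wz":0,"claw":30},
  {"x":0,"y":0,"z":0,"wx":0,"wy":0,"wz":0,"claw":24},
  {"x":0,"y":0,"z":0,"wx":0,"wy":0,"wz":0,"claw":16},
  {"x":0,"y":0,"z":0,"wx":0,"wy":0,"wz":0,"claw":16},
  {"x":0,"y":0,"z":0,"wx":0,"wy":0,"wz":0,"claw":16},
])

```text
time_s: 13.0
tool_pos: [0.4606, -0.0081, 0.0156]
tool_rot: [-0.482, 0.481, -0.518, 0.519]
ft_force: [-1.3, 0.7, 8.0]
opening: 0.252
```

```bash
python3 -c "
from a import *
snap('top','10')
plan((459.3,-7.8,14),85.8)"
```

```text
t 13.05 pos [460.6  -8.   15.6] jaw -94.2 ydir [ 0.002  0.    -1.   ] op 21.2 F [-1.2  0.9  8.8] q6 1.6
turn [-0.13 -0.05 -0.01] shift [-0.1  1.6 -1.4]
```

Request:
send_rows([
  {"x":0,"y":-3,"z":0,"wx":0,"wy":0,"wz":0,"claw":16},
  {"x":3.4,"y":0,"z":1.4,"wx":0,"wy":0,"wz":0,"claw":16},
  {"x":0,"y":0,"z":0,"wx":0,"wy":0,"wz":0,"claw":16},
  {"x":0,"y":2,"z":0,"wx":0,"wy":0,"wz":0,"claw":16},
  {"x":0,"y":1,"z":0,"wx":0,"wy":0,"wz":0,"claw":16},
  {"x":0,"y":0,"z":0,"wx":0,"wy":0,"wz":0,"claw":16},
])

```text
time_s: 13.8
tool_pos: [0.461, -0.0117, 0.0155]
tool_rot: [-0.481, 0.481, -0.518, 0.518]
ft_force: [-5.2, 0.2, 27.2]
opening: 0.254
```

Request:
send_rows([
  {"x":0,"y":-0.8,"z":0,"wx":0,"wy":0,"wz":0,"claw":16},
  {"x":0,"y":0,"z":0,"wx":0,"wy":0,"wz":0,"claw":26},
  {"x":0,"y":0,"z":0,"wx":0,"wy":0,"wz":0,"claw":45},
  {"x":0,"y":0,"z":0,"wx":0,"wy":0,"wz":0,"claw":45},
  {"x":0,"y":-10,"z":0,"wx":0,"wy":0,"wz":0,"claw":45},
  {"x":0,"y":-30,"z":0,"wx":0,"wy":0,"wz":0,"claw":70},
  {"x":0,"y":-40,"z":0,"wx":0,"wy":0,"wz":0,"claw":70},
  {"x":0,"y":-40,"z":0,"wx":0,"wy":0,"wz":0,"claw":70},
  {"x":0,"y":-40,"z":0,"wx":0,"wy":0,"wz":0,"claw":70},
  {"x":40,"y":0,"z":-20,"wx":0,"wy":0,"wz":0,"claw":70},
  {"x":40,"y":0,"z":-20,"wx":0,"wy":0,"wz":0,"claw":70},
  {"x":40,"y":0,"z":0,"wx":0,"wy":0,"wz":0,"claw":70},
  {"x":40,"y":0,"z":0,"wx":0,"wy":0,"wz":0,"claw":70},
  {"x":40,"y":0,"z":0,"wx":0,"wy":0,"wz":0,"claw":70},
  {"x":40,"y":0,"z":0,"wx":0,"wy":0,"wz":0,"claw":70},
  {"x":40,"y":0,"z":0,"wx":0,"wy":0,"wz":0,"claw":70},
  {"x":0,"y":0,"z":0,"wx":0,"wy":0,"wz":0,"claw":70},
])

```text
time_s: 15.92
tool_pos: [0.4003, -0.2901, 0.1756]
tool_rot: [-0.48, 0.48, -0.518, 0.519]
ft_force: [0.2, -0.1, -0.6]
opening: 0.817
```

```bash
cat > pick.py <<'E'
from a import *
# tinted upscaled single crop
n,tag,X,w=sys.argv[1],sys.argv[2],np.array(eval(sys.argv[3]))/1000.,int(sys.argv[4])
d=load(n,tag); u=proj(d,X)[0]; x,y=(u-w).astype(int); k=600/(2*w)
cv2.imwrite(sys.argv[5],cv2.resize(d['img'][y:y+2*w,x:x+2*w],(600,600),interpolation=cv2.INTER_CUBIC)); print(x,y,k)
E
python3 - <<'E'
from a import *
d=snap('top','11'); snap('side','11')
h=cv2.cvtColor(d['img'],cv2.COLOR_BGR2HSV)
m=((h[...,1]<40)&(h[...,2]>170)).astype(np.uint8)*255
u=proj(d,[.46,-.01,.03])[0].astype(int); M=np.zeros_like(m);M[u[1]-14:u[1]+14,u[0]-12:u[0]+12]=m[u[1]-14:u[1]+14,u[0]-12:u[0]+12]
cs,_=cv2.findContours(M,cv2.RETR_EXTERNAL,cv2.CHAIN_APPROX_NONE); c=max(cs,key=cv2.contourArea)[:,0]
print(rect(cast(d,c,.032)[:,:2]), 'mat 460.2,-12.3,-4.5')
E
python3 pick.py top 11 '(460,-10,20)' 25 pics/t11.png;python3 pick.py top 11 '(425,-184,60)' 40 pics/p11.png
```

```text
(array([459.53573608, -10.75566578]), 35.2630615234375, 20.61456871032715, -1.2712554931640625) mat 460.2,-12.3,-4.5
253 214 12.0
326 213 7.5
```

View pics/t11.png

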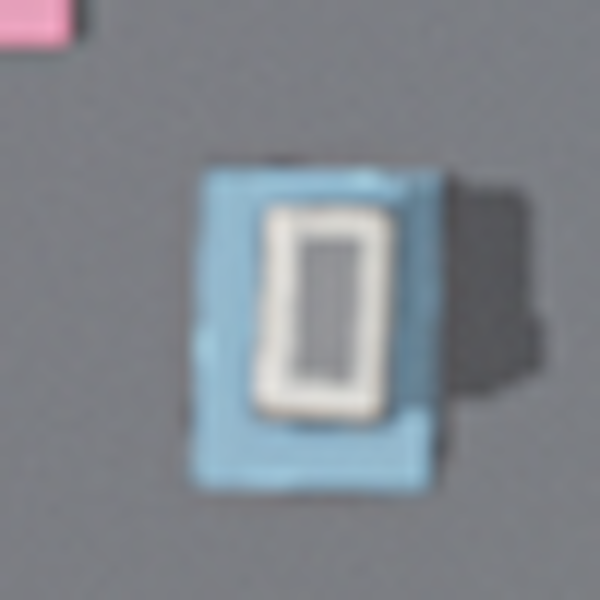

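View pics/p11.png

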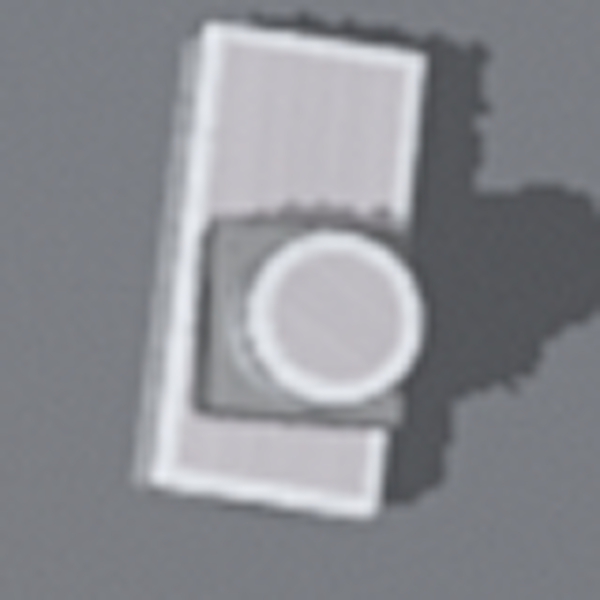

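Run:
```python
from a import *
d=load('top','11'); P=lambda l:np.array(l)/7.5+[326,213]-.45
print('tin',cast(d,P([(336,318)]),.092)*1000, cast(d,P([(247,318),(425,318)]),.092)*1000)
h=cv2.cvtColor(d['img'],cv2.COLOR_BGR2HSV)
s=cast(d,P([(212,220),(193,408),(400,425)]),.062)*1000; print('sq',s,s[[0,2]].mean(0),np.diff(s,axis=0))
o=cast(d,P([(205,25),(425,58),(378,518),(152,485)]),.032)*1000; print('ob',o,rect(o[:,:2]/1e3))
d=load('top','0')
c=[c for c in blobs(d,(90,70,90),(115,255,255)) if abs(c[:,0].mean()-136)<9][0]
e=cv2.fitEllipse(c); print(e,cast(d,e[0],.004)*1000)
plan((419.6,-184,160),-94.2)
```

```text
tin [[ 419.31295512 -182.87353096   92.        ]] [[ 419.70178112 -160.09177779   92.        ]
 [ 418.92355918 -205.68867712   92.        ]]
sq [[ 448.43743961 -158.91525616   62.        ]
 [ 398.96402732 -151.16078509   62.        ]
 [ 393.56038347 -205.56332224   62.        ]] [ 420.99891154 -182.2392892    62.        ] [[-49.4734123    7.75447106   0.        ]
 [ -5.40364384 -54.40253714   0.        ]]
ob [[ 506.63086704 -166.3624465    32.        ]
 [ 496.37467198 -227.50620704   32.        ]
 [ 370.25698727 -205.99381678   32.        ]
 [ 380.21120211 -144.98944338   32.        ]] (array([ 438.29290771, -186.24780273]), 128.2935028076172, 61.997928619384766, -9.595909118652344)
((135.79161071777344, 169.2597198486328), (26.51276206970215, 28.51478385925293), 71.17747497558594) [[622.05767991 297.71357266   4.        ]]
t 16.025 pos [ 399.8 -287.6  175. ] jaw -94.3 ydir [-0.     0.001 -1.   ] op 70.3 F [-0.6  0.4  0.9] q6 1.0
turn [ 0.03 -0.1  -0.03] shift [-104.7   15.    12.1]
```

Request:
send_rows([
  {"x":-35,"y":0,"z":4,"wx":0,"wy":0,"wz":0,"claw":70},
  {"x":-35,"y":0,"z":4,"wx":0,"wy":0,"wz":0,"claw":70},
  {"x":-35,"y":0,"z":3.5,"wx":0,"wy":0,"wz":0,"claw":70},
  {"x":0,"y":25,"z":0,"wx":0,"wy":0,"wz":0,"claw":70},
  {"x":0,"y":25,"z":0,"wx":0,"wy":0,"wz":0,"claw":70},
  {"x":0,"y":10,"z":0,"wx":0,"wy":0,"wz":0,"claw":70},
  {"x":0,"y":0,"z":0,"wx":0,"wy":0,"wz":0,"claw":70},
  {"x":0,"y":0,"z":0,"wx":0,"wy":0,"wz":0,"claw":70},
])

```text
time_s: 17.02
tool_pos: [0.42, -0.1841, 0.1156]
tool_rot: [-0.481, 0.481, -0.518, 0.518]
ft_force: [0.3, 0.8, -0.0]
opening: 0.816
```

```bash
cat > st.py <<'E'
from a import *
P=[]
for i in range(3):
    manip.get_image('side'); P.append(pose()[0])
print(np.round(P,1).tolist()); plan(eval(sys.argv[1]),float(sys.argv[2]))
E
python3 st.py '(419.3,-183.6,67)' -94.2
```

```text
[[420.1, -184.2, 115.7], [420.0, -184.3, 115.7], [420.0, -184.3, 115.6]]
t 17.175 pos [ 420.  -184.3  115.6] jaw -94.2 ydir [ 0.001 -0.001 -1.   ] op 70.2 F [-0.4 -0.3 -0.7] q6 1.21
turn [-0.07 -0.05  0.03] shift [-0.6 48.6 -0.7]
```

Request:
send_rows([
  {"x":-0.6,"y":20,"z":-0.7,"wx":0,"wy":0,"wz":0,"claw":70},
  {"x":0,"y":18,"z":0,"wx":0,"wy":0,"wz":0,"claw":70},
  {"x":0,"y":10,"z":0,"wx":0,"wy":0,"wz":0,"claw":70},
  {"x":0,"y":0,"z":0,"wx":0,"wy":0,"wz":0,"claw":60},
  {"x":0,"y":0,"z":0,"wx":0,"wy":0,"wz":0,"claw":50},
  {"x":0,"y":0,"z":0,"wx":0,"wy":0,"wz":0,"claw":45},
  {"x":0,"y":0,"z":0,"wx":0,"wy":0,"wz":0,"claw":38},
  {"x":0,"y":0,"z":0,"wx":0,"wy":0,"wz":0,"claw":38},
  {"x":0,"y":0,"z":0,"wx":0,"wy":0,"wz":0,"claw":38},
], squeeze=25)

```text
time_s: 18.3
tool_pos: [0.4193, -0.1835, 0.0676]
tool_rot: [-0.481, 0.481, -0.518, 0.519]
ft_force: [-0.2, 0.9, 5.1]
opening: 0.508
```

```bash
python3 look.py 12 '(418,-184,60)'; python3 st.py '(622.3,298.1,220)' -94.2
```

```text
top x0,y0 327 217 scale 5.0
side x0,y0 324 155 scale 5.0
[[419.3, -183.5, 67.6], [419.3, -183.5, 67.6], [419.3, -183.5, 67.6]]
t 18.55 pos [ 419.3 -183.5   67.6] jaw -94.2 ydir [ 0.001 -0.    -1.   ] op 42.6 F [-1.   0.6  5.6] q6 1.21
turn [-0.06 -0.04  0.02] shift [-495.2 -152.4  167.2]
```

View pics/z_12.png

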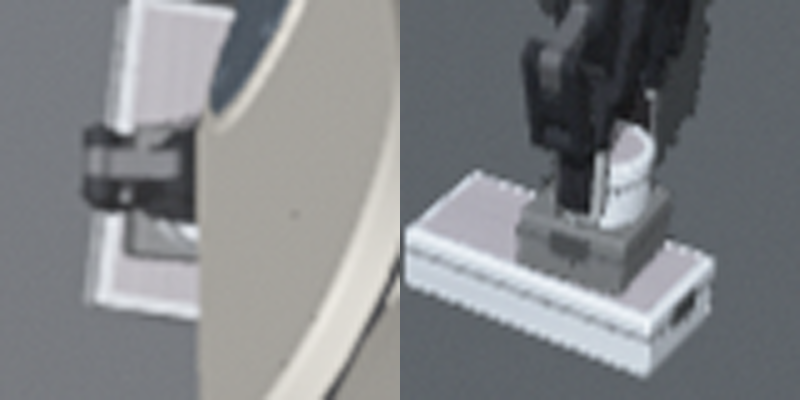

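Request:
send_rows([
  {"x":0,"y":-4,"z":0,"wx":0,"wy":0,"wz":0,"claw":38},
  {"x":0,"y":-21,"z":0,"wx":0,"wy":0,"wz":0,"claw":38},
  {"x":0,"y":-35,"z":0,"wx":0,"wy":0,"wz":0,"claw":38},
  {"x":0,"y":-35,"z":0,"wx":0,"wy":0,"wz":0,"claw":38},
  {"x":0,"y":-35,"z":0,"wx":0,"wy":0,"wz":0,"claw":38},
  {"x":-20,"y":0,"z":7,"wx":0,"wy":0,"wz":0,"claw":38},
  {"x":-38,"y":0,"z":13,"wx":0,"wy":0,"wz":0,"claw":38},
  {"x":-40,"y":0,"z":13.5,"wx":0,"wy":0,"wz":0,"claw":38},
  {"x":-40,"y":0,"z":13.5,"wx":0,"wy":0,"wz":0,"claw":38},
  {"x":-40,"y":0,"z":13.5,"wx":0,"wy":0,"wz":0,"claw":38},
  {"x":-40,"y":0,"z":13.5,"wx":0,"wy":0,"wz":0,"claw":38},
  {"x":-40,"y":0,"z":13.5,"wx":0,"wy":0,"wz":0,"claw":38},
  {"x":-40,"y":0,"z":13.5,"wx":0,"wy":0,"wz":0,"claw":38},
  {"x":-40,"y":0,"z":13.5,"wx":0,"wy":0,"wz":0,"claw":38},
  {"x":-40,"y":0,"z":13.5,"wx":0,"wy":0,"wz":0,"claw":38},
  {"x":-40,"y":0,"z":13.5,"wx":0,"wy":0,"wz":0,"claw":38},
  {"x":-37,"y":0,"z":12.5,"wx":0,"wy":0,"wz":0,"claw":38},
  {"x":-25,"y":0,"z":8.5,"wx":0,"wy":0,"wz":0,"claw":38},
  {"x":-15,"y":0,"z":5,"wx":0,"wy":0,"wz":0,"claw":38},
  {"x":0,"y":0,"z":0,"wx":0,"wy":0,"wz":0,"claw":38},
])

```text
time_s: 21.05
tool_pos: [0.6224, 0.2983, 0.1967]
tool_rot: [0.481, -0.482, 0.518, -0.518]
ft_force: [0.7, -0.8, -0.8]
opening: 0.503
```

```bash
python3 look.py 13 '(622,298,150)' 60; python3 st.py '(622.3,298.1,40)' -94.2
```

```text
top x0,y0 50 85 scale 3.3333333333333335
side x0,y0 87 209 scale 3.3333333333333335
[[622.1, 296.8, 196.8], [622.2, 296.8, 196.9], [622.3, 296.9, 197.0]]
t 21.3 pos [622.3 296.9 197. ] jaw -94.3 ydir [-0. -0. -1.] op 43.1 F [ 0.1 -0.1 -1. ] q6 2.07
turn [ 0.02 -0.09  0.02] shift [-1.20e+00  1.57e+02 -1.00e-01]
```

View pics/z_13.png

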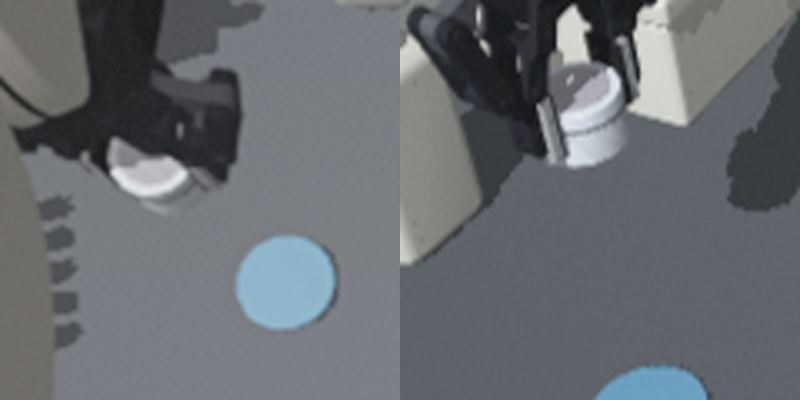

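Request:
send_rows([
  {"x":-1,"y":30,"z":0,"wx":0,"wy":0,"wz":0,"claw":38},
  {"x":0,"y":40,"z":0,"wx":0,"wy":0,"wz":0,"claw":38},
  {"x":0,"y":40,"z":0,"wx":0,"wy":0,"wz":0,"claw":38},
  {"x":0,"y":30,"z":0,"wx":0,"wy":0,"wz":0,"claw":38},
  {"x":0,"y":20,"z":0,"wx":0,"wy":0,"wz":0,"claw":38},
  {"x":0,"y":10,"z":0,"wx":0,"wy":0,"wz":0,"claw":38},
  {"x":0,"y":0,"z":0,"wx":0,"wy":0,"wz":0,"claw":38},
  {"x":0,"y":0,"z":0,"wx":0,"wy":0,"wz":0,"claw":38},
])

```text
time_s: 22.3
tool_pos: [0.6235, 0.2992, 0.0282]
tool_rot: [-0.482, 0.48, -0.518, 0.518]
ft_force: [-0.8, -0.5, -0.0]
opening: 0.507
```

```bash
python3 look.py 14 '(622,298,15)' 40; python3 st.py '(622.3,298.1,10)' -94.2
```

```text
top x0,y0 94 127 scale 5.0
side x0,y0 121 286 scale 5.0
[[623.2, 299.2, 28.0], [623.1, 299.2, 27.8], [623.0, 299.1, 27.7]]
t 22.55 pos [623.  299.1  27.7] jaw -94.2 ydir [ 0.001  0.    -1.   ] op 43.4 F [-0.3 -0.5 -1. ] q6 2.08
turn [-0.05 -0.04 -0.03] shift [ 1.  17.7 -0.6]
```

View pics/z_14.png

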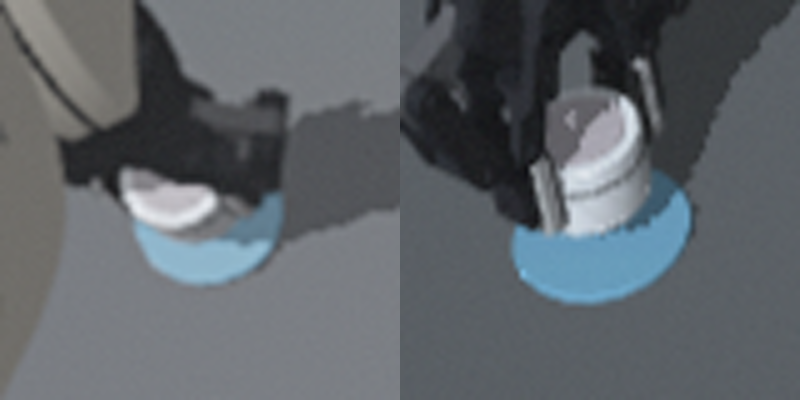

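Request:
send_rows([
  {"x":0.6,"y":8,"z":-0.4,"wx":0,"wy":0,"wz":0,"claw":38},
  {"x":0,"y":6,"z":0,"wx":0,"wy":0,"wz":0,"claw":38},
  {"x":0,"y":2,"z":0,"wx":0,"wy":0,"wz":0,"claw":38},
  {"x":0,"y":0,"z":0,"wx":0,"wy":0,"wz":0,"claw":38},
  {"x":0,"y":0,"z":0,"wx":0,"wy":0,"wz":0,"claw":38},
])

```text
time_s: 23.18
tool_pos: [0.6223, 0.2984, 0.011]
tool_rot: [-0.481, 0.481, -0.518, 0.518]
ft_force: [-0.7, -1.2, -1.2]
opening: 0.508
```

```bash
python3 look.py 15 '(622,298,15)' 40; python3 st.py '(622.3,298.1,10)' -94.2
```

```text
top x0,y0 94 127 scale 5.0
side x0,y0 121 286 scale 5.0
[[622.3, 298.4, 11.1], [622.3, 298.4, 11.1], [622.3, 298.4, 11.1]]
t 23.425 pos [622.3 298.4  11.1] jaw -94.2 ydir [ 0.  0. -1.] op 43.3 F [-0.4 -0.5  0.2] q6 2.07
turn [-0.01 -0.04 -0.01] shift [0.3 1.1 0. ]
```

View pics/z_15.png

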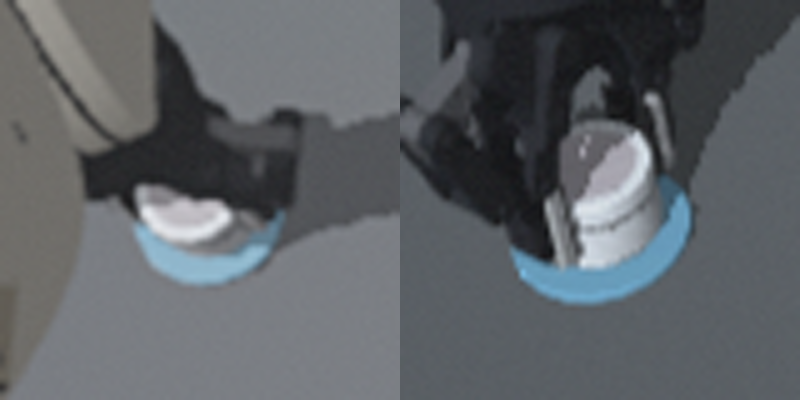

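Request:
send_rows([
  {"x":0,"y":0.8,"z":0,"wx":0,"wy":0,"wz":0,"claw":38},
  {"x":0,"y":0,"z":0,"wx":0,"wy":0,"wz":0,"claw":38},
  {"x":0,"y":0.5,"z":0,"wx":0,"wy":0,"wz":0,"claw":38},
  {"x":0,"y":0,"z":0,"wx":0,"wy":0,"wz":0,"claw":38},
])

```text
time_s: 23.92
tool_pos: [0.6222, 0.2983, 0.0097]
tool_rot: [0.481, -0.481, 0.518, -0.518]
ft_force: [-0.6, -0.6, 1.2]
opening: 0.507
```

Request:
send_rows([
  {"x":0,"y":0.4,"z":0,"wx":0,"wy":0,"wz":0,"claw":38},
  {"x":0,"y":0,"z":0,"wx":0,"wy":0,"wz":0,"claw":38},
])

```text
time_s: 24.18
tool_pos: [0.6222, 0.2983, 0.0097]
tool_rot: [-0.481, 0.481, -0.518, 0.518]
ft_force: [-2.0, -1.7, 5.9]
opening: 0.508
```

Request:
send_rows([
  {"x":0,"y":0,"z":0,"wx":0,"wy":0,"wz":0,"claw":47},
  {"x":0,"y":0,"z":0,"wx":0,"wy":0,"wz":0,"claw":65},
  {"x":0,"y":0,"z":0,"wx":0,"wy":0,"wz":0,"claw":65},
  {"x":0,"y":-10,"z":0,"wx":0,"wy":0,"wz":0,"claw":65},
  {"x":0,"y":-30,"z":0,"wx":0,"wy":0,"wz":0,"claw":75},
  {"x":0,"y":-40,"z":0,"wx":0,"wy":0,"wz":0,"claw":75},
  {"x":0,"y":-45,"z":0,"wx":0,"wy":0,"wz":0,"claw":75},
  {"x":0,"y":-45,"z":0,"wx":0,"wy":0,"wz":0,"claw":75},
  {"x":30,"y":0,"z":-9,"wx":0,"wy":0,"wz":0,"claw":75},
  {"x":45,"y":0,"z":-13.5,"wx":0,"wy":0,"wz":0,"claw":75},
  {"x":45,"y":0,"z":-13.5,"wx":0,"wy":0,"wz":0,"claw":75},
  {"x":45,"y":0,"z":-13.5,"wx":0,"wy":0,"wz":0,"claw":75},
  {"x":45,"y":0,"z":-13.5,"wx":0,"wy":0,"wz":0,"claw":75},
  {"x":45,"y":0,"z":-13.5,"wx":0,"wy":0,"wz":0,"claw":75},
  {"x":45,"y":0,"z":-13.5,"wx":0,"wy":0,"wz":0,"claw":75},
  {"x":45,"y":0,"z":-13.5,"wx":0,"wy":0,"wz":0,"claw":75},
  {"x":45,"y":0,"z":-13.5,"wx":0,"wy":0,"wz":0,"claw":75},
  {"x":45,"y":0,"z":-13.5,"wx":0,"wy":0,"wz":0,"claw":75},
  {"x":45,"y":0,"z":-13.5,"wx":0,"wy":0,"wz":0,"claw":75},
  {"x":45,"y":0,"z":-13.5,"wx":0,"wy":0,"wz":0,"claw":75},
])

```text
time_s: 26.68
tool_pos: [0.4259, -0.2151, 0.1801]
tool_rot: [-0.481, 0.481, -0.518, 0.519]
ft_force: [0.6, -0.1, -0.0]
opening: 0.878
```

Request:
send_rows([
  {"x":45,"y":0,"z":-10,"wx":0,"wy":0,"wz":0,"claw":75},
  {"x":35,"y":0,"z":-8,"wx":0,"wy":0,"wz":0,"claw":75},
  {"x":0,"y":0,"z":0,"wx":0,"wy":0,"wz":0,"claw":75},
])

```text
time_s: 27.05
tool_pos: [0.4021, -0.2941, 0.18]
tool_rot: [-0.48, 0.48, -0.518, 0.52]
ft_force: [0.4, 0.8, -0.1]
opening: 0.874
```

```bash
python3 - <<'E'
from a import *
d=snap('top','16'); snap('side','16'); plan((420,-183,150),-90)
h=cv2.cvtColor(d['img'],cv2.COLOR_BGR2HSV)
E
python3 pick.py top 16 '(622,290,20)' 25 pics/t16.png;python3 pick.py top 16 '(435,-184,50)' 40 pics/p16.png;python3 pick.py side 16 '(435,-184,50)' 45 pics/ps16.png
```

```text
t 27.15 pos [ 402.3 -292.   179.6] jaw -94.3 ydir [ 0.  0. -1.] op 75.0 F [ 0.9 -0.2 -0.7] q6 0.99
turn [-0.02 -4.3  -0.  ] shift [-109.    29.6   17.7]
112 142 12.0
325 209 7.5
312 152 6.666666666666667
```

View pics/t16.png

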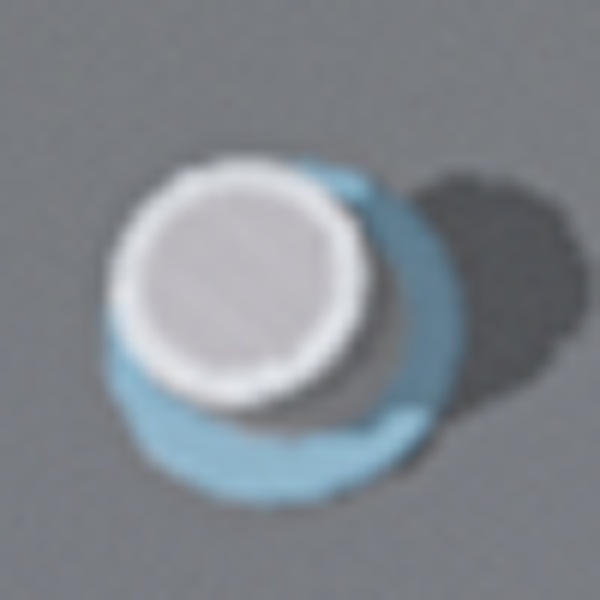

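View pics/p16.png

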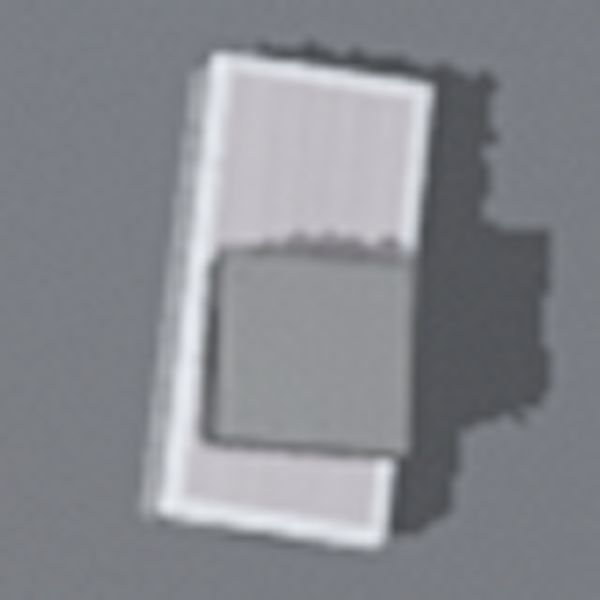

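View pics/ps16.png

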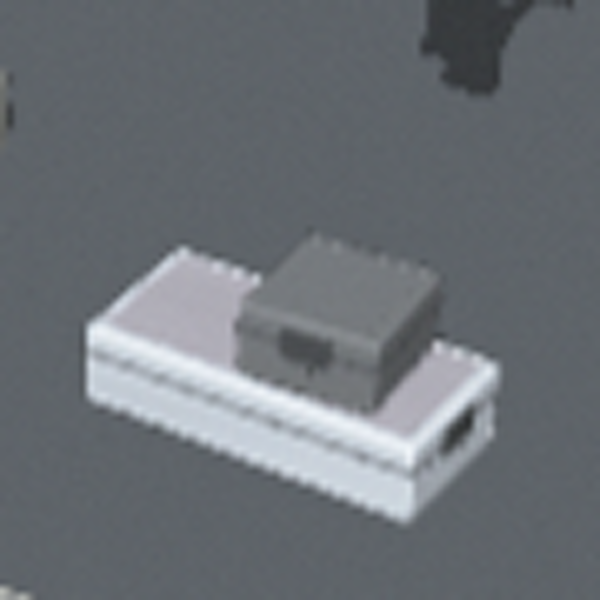

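Run:
```python
from a import *
d=load('top','16')
T=cast(d,np.array([[241,281]])/12+[112,142]-.45,.034)*1000; print('tin',T,'mat 622.06 297.7')
P=lambda l:np.array(l)/7.5+[325,209]-.45
s=cast(d,P([(224,251),(418,258),(408,452),(214,439)]),.062)*1000
def edges(s):
    print(s.round(1)[:,:2].tolist(),'c',s.mean(0).round(1)); e=np.roll(s,-1,0)-s; print([round(float(np.degrees(np.arctan2(v[1],v[0])))%90,1) for v in e],np.linalg.norm(e,axis=1).round(1))
edges(s)
edges(cast(d,P([(215,53),(433,85),(385,547),(162,513)]),.032)*1000)
e=load('side','16'); P=lambda l:np.array(l)/6.6667+[312,152]-.45
edges(cast(e,P([(318,233),(440,268),(378,348),(238,308)]),.062)*1000)
# grey mask
h=cv2.cvtColor(d['img'],cv2.COLOR_BGR2HSV); 
for uv in((366,256),(375,260),(345,230),(360,225),(380,268)): print(uv,d['img'][uv[1],uv[0]])
d0=load('top','0')
for c in blobs(d0,(90,70,90),(115,255,255)):
    a=cv2.approxPolyDP(c.reshape(-1,1,2),4,True)[:,0]; 
    if len(a)==4: edges(cast(d0,a,.004)*1000)
```

```text
tin [[622.30789    297.14564313  34.        ]] mat 622.06 297.7
[[448.2, -160.1], [445.4, -211.9], [394.3, -205.7], [398.6, -154.7]] c [ 421.6 -183.1   62. ]
[87.0, 83.2, 85.2, 83.8] [51.8 51.5 51.2 49.8]
[[507.2, -167.1], [497.2, -227.7], [370.5, -205.9], [380.7, -145.7]] c [ 438.9 -186.6   32. ]
[80.7, 80.2, 80.4, 80.4] [ 61.4 128.6  61.  128.3]
[[441.3, -209.4], [396.4, -206.0], [399.1, -152.6], [449.1, -155.4]] c [ 421.5 -180.9   62. ]
[85.6, 87.1, 86.8, 81.7] [45.1 53.5 50.2 54.6]
(366, 256) [152 149 147]
(375, 260) [151 148 147]
(345, 230) [132 128 125]
(360, 225) [198 192 194]
(380, 268) [88 85 82]
[[485.8, 5.0], [434.6, 8.0], [434.0, -30.1], [485.2, -33.5]] c [459.9 -12.6   4. ]
[86.7, 89.0, 86.2, 89.1] [51.3 38.1 51.4 38.5]
[[493.2, 204.8], [427.9, 228.0], [405.9, 163.0], [470.8, 141.0]] c [449.5 184.2   4. ]
[70.5, 71.3, 71.3, 70.6] [69.3 68.6 68.5 67.7]
[[711.9, -75.0], [568.8, -46.4], [554.3, -124.6], [696.9, -153.4]] c [633.  -99.9   4. ]
[78.7, 79.5, 78.6, 79.2] [146.   79.5 145.5  79.8]
```

Request:
send_rows([
  {"x":0,"y":0,"z":0,"wx":0,"wy":0.9,"wz":0,"claw":75},
  {"x":-37,"y":0,"z":4,"wx":0,"wy":0,"wz":0,"claw":75},
  {"x":-37,"y":0,"z":3,"wx":0,"wy":0,"wz":0,"claw":75},
  {"x":-35,"y":0,"z":2.6,"wx":0,"wy":0,"wz":0,"claw":75},
  {"x":0,"y":35,"z":0,"wx":0,"wy":0,"wz":0,"claw":75},
  {"x":0,"y":35,"z":0,"wx":0,"wy":0,"wz":0,"claw":75},
  {"x":0,"y":25,"z":0,"wx":0,"wy":0,"wz":0,"claw":75},
  {"x":0,"y":0,"z":0,"wx":0,"wy":0,"wz":0,"claw":75},
  {"x":0,"y":0,"z":0,"wx":0,"wy":0,"wz":0,"claw":75},
])

```text
time_s: 28.28
tool_pos: [0.4223, -0.1841, 0.0849]
tool_rot: [-0.477, 0.477, -0.522, 0.522]
ft_force: [0.0, -0.4, -0.4]
opening: 0.878
```

```bash
python3 st.py '(421.8,-183.4,37.5)' -95.2
```

```text
[[422.5, -184.3, 85.2], [422.6, -184.5, 85.3], [422.5, -184.6, 85.3]]
t 28.425 pos [ 422.5 -184.6   85.3] jaw -95.1 ydir [ 0.002 -0.001 -1.   ] op 75.1 F [ 0.9 -0.  -0.5] q6 1.22
turn [-0.12  0.07  0.04] shift [-1.1 47.8 -0.8]
```

Request:
send_rows([
  {"x":-0.8,"y":20,"z":-0.7,"wx":0,"wy":0,"wz":0,"claw":75},
  {"x":0,"y":18,"z":0,"wx":0,"wy":0,"wz":0,"claw":75},
  {"x":0,"y":9,"z":0,"wx":0,"wy":0,"wz":0,"claw":75},
  {"x":0,"y":0,"z":0,"wx":0,"wy":0,"wz":0,"claw":66},
  {"x":0,"y":0,"z":0,"wx":0,"wy":0,"wz":0,"claw":58},
  {"x":0,"y":0,"z":0,"wx":0,"wy":0,"wz":0,"claw":53},
  {"x":0,"y":0,"z":0,"wx":0,"wy":0,"wz":0,"claw":46},
  {"x":0,"y":0,"z":0,"wx":0,"wy":0,"wz":0,"claw":46},
  {"x":0,"y":0,"z":0,"wx":0,"wy":0,"wz":0,"claw":46},
], squeeze=30)

```text
time_s: 29.55
tool_pos: [0.4215, -0.1836, 0.0379]
tool_rot: [-0.477, 0.477, -0.522, 0.522]
ft_force: [-1.0, -0.1, 4.6]
opening: 0.604
```

```bash
python3 look.py 17 '(418,-184,60)'; python3 st.py '(449.5,184.4,150)' -109
```

```text
top x0,y0 327 217 scale 5.0
side x0,y0 324 155 scale 5.0
[[421.5, -183.6, 37.9], [421.5, -183.6, 37.9], [421.5, -183.6, 37.9]]
t 29.8 pos [ 421.5 -183.6   37.9] jaw -95.1 ydir [ 0.001 -0.    -1.   ] op 51.3 F [-1.7  0.4  5.6] q6 1.22
turn [-6.000e-02  1.385e+01  1.000e-02] shift [-357.1 -112.1  -93.3]
```

View pics/z_17.png

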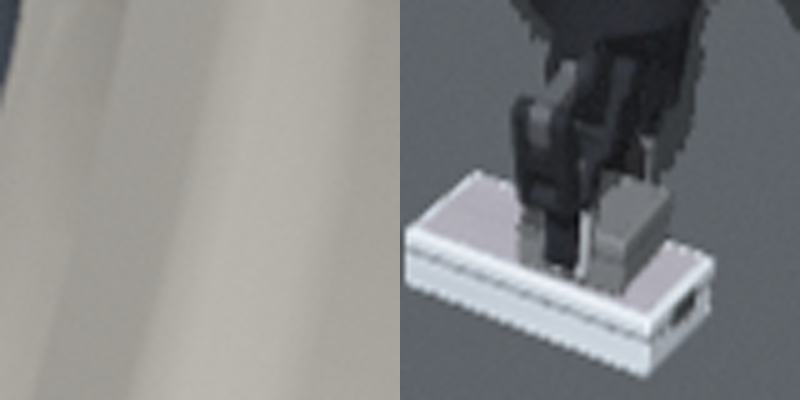

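Request:
send_rows([
  {"x":0,"y":-4,"z":0,"wx":0,"wy":0,"wz":0,"claw":46},
  {"x":0,"y":-22,"z":0,"wx":0,"wy":0,"wz":0,"claw":46},
  {"x":0,"y":-35,"z":0,"wx":0,"wy":0,"wz":0,"claw":46},
  {"x":0,"y":-35,"z":0,"wx":0,"wy":0,"wz":0,"claw":46},
  {"x":0,"y":-16,"z":0,"wx":0,"wy":0,"wz":0,"claw":46},
  {"x":0,"y":0,"z":0,"wx":0,"wy":6.9,"wz":0,"claw":46},
  {"x":0,"y":0,"z":0,"wx":0,"wy":6.9,"wz":0,"claw":46},
  {"x":-22,"y":0,"z":-6,"wx":0,"wy":0,"wz":0,"claw":46},
  {"x":-35,"y":0,"z":-9,"wx":0,"wy":0,"wz":0,"claw":46},
  {"x":-40,"y":0,"z":-10.5,"wx":0,"wy":0,"wz":0,"claw":46},
  {"x":-40,"y":0,"z":-10.5,"wx":0,"wy":0,"wz":0,"claw":46},
  {"x":-40,"y":0,"z":-10.5,"wx":0,"wy":0,"wz":0,"claw":46},
  {"x":-40,"y":0,"z":-10.5,"wx":0,"wy":0,"wz":0,"claw":46},
  {"x":-40,"y":0,"z":-10.5,"wx":0,"wy":0,"wz":0,"claw":46},
  {"x":-40,"y":0,"z":-10.5,"wx":0,"wy":0,"wz":0,"claw":46},
  {"x":-35,"y":0,"z":-9,"wx":0,"wy":0,"wz":0,"claw":46},
  {"x":-25,"y":0,"z":-6.3,"wx":0,"wy":0,"wz":0,"claw":46},
  {"x":0,"y":0,"z":0,"wx":0,"wy":0,"wz":0,"claw":46},
])

```text
time_s: 32.05
tool_pos: [0.4488, 0.1858, 0.1495]
tool_rot: [-0.412, 0.411, -0.575, 0.575]
ft_force: [0.1, -0.0, 0.1]
opening: 0.603
```

```bash
python3 look.py 18 '(449,184,80)' 60; python3 st.py '(449.5,184.4,30)' -109
```

```text
top x0,y0 118 183 scale 3.3333333333333335
side x0,y0 215 228 scale 3.3333333333333335
[[448.3, 183.7, 149.2], [448.4, 183.5, 149.2], [448.5, 183.5, 149.2]]
t 32.3 pos [448.5 183.5 149.2] jaw -109.0 ydir [-0. -0. -1.] op 51.0 F [ 0.3 -0.5 -0.2] q6 2.27
turn [0.02 0.   0.02] shift [ -1.2 119.2   0.7]
```

View pics/z_18.png

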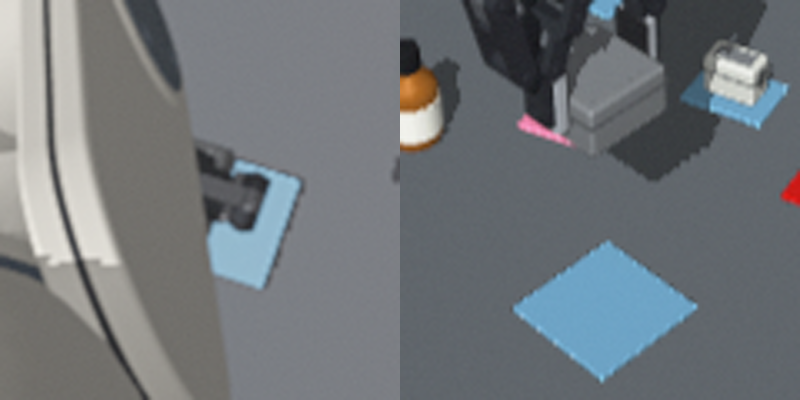

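Request:
send_rows([
  {"x":-0.6,"y":25,"z":0.4,"wx":0,"wy":0,"wz":0,"claw":46},
  {"x":0,"y":35,"z":0,"wx":0,"wy":0,"wz":0,"claw":46},
  {"x":0,"y":35,"z":0,"wx":0,"wy":0,"wz":0,"claw":46},
  {"x":0,"y":20,"z":0,"wx":0,"wy":0,"wz":0,"claw":46},
  {"x":0,"y":10,"z":0,"wx":0,"wy":0,"wz":0,"claw":46},
  {"x":0,"y":0,"z":0,"wx":0,"wy":0,"wz":0,"claw":46},
  {"x":0,"y":0,"z":0,"wx":0,"wy":0,"wz":0,"claw":46},
])

```text
time_s: 33.17
tool_pos: [0.4499, 0.1849, 0.025]
tool_rot: [-0.411, 0.41, -0.575, 0.576]
ft_force: [0.0, -0.6, -0.4]
opening: 0.601
```

```bash
python3 look.py 19 '(449,184,20)' 45; python3 st.py '(449.5,184.4,11)' -109
```

```text
top x0,y0 139 201 scale 4.444444444444445
side x0,y0 231 267 scale 4.444444444444445
[[449.9, 185.1, 25.0], [449.7, 185.1, 24.9], [449.7, 185.1, 24.8]]
t 33.425 pos [449.7 185.1  24.8] jaw -108.9 ydir [ 0.001  0.    -1.   ] op 51.3 F [-0.4  0.6 -0.8] q6 2.27
turn [-0.05  0.07 -0.04] shift [ 0.7 13.8  0. ]
```

View pics/z_19.png

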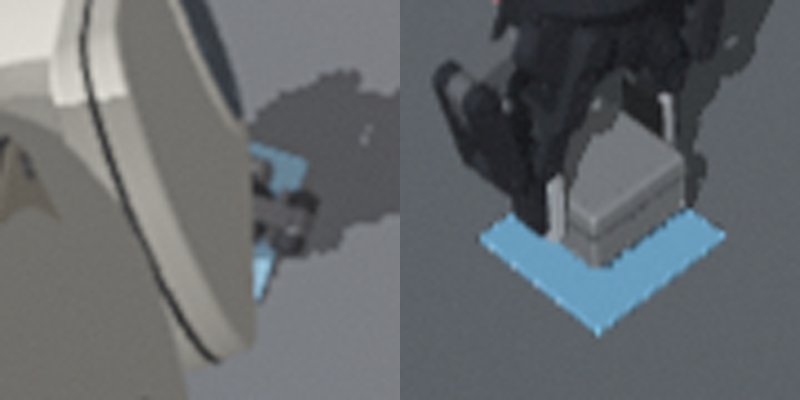

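Square in alignment above its mat; lower it.

Request:
send_rows([
  {"x":0.5,"y":8,"z":0,"wx":0,"wy":0,"wz":0,"claw":46},
  {"x":0,"y":4,"z":0,"wx":0,"wy":0,"wz":0,"claw":46},
  {"x":0,"y":1.5,"z":0,"wx":0,"wy":0,"wz":0,"claw":46},
  {"x":0,"y":0,"z":0,"wx":0,"wy":0,"wz":0,"claw":46},
  {"x":0,"y":0.8,"z":0,"wx":0,"wy":0,"wz":0,"claw":46},
  {"x":0,"y":0,"z":0,"wx":0,"wy":0,"wz":0,"claw":46},
])

```text
time_s: 34.17
tool_pos: [0.4492, 0.1845, 0.01]
tool_rot: [-0.411, 0.411, -0.575, 0.575]
ft_force: [1.1, 0.8, -0.6]
opening: 0.604
```

Request:
send_rows([
  {"x":0,"y":0.5,"z":0,"wx":0,"wy":0,"wz":0,"claw":46},
  {"x":0,"y":0,"z":0,"wx":0,"wy":0,"wz":0,"claw":46},
])

```text
time_s: 34.42
tool_pos: [0.4492, 0.1845, 0.0099]
tool_rot: [-0.411, 0.411, -0.575, 0.575]
ft_force: [-2.2, -0.5, 6.8]
opening: 0.601
```

Request:
send_rows([
  {"x":0,"y":0,"z":0,"wx":0,"wy":0,"wz":0,"claw":56},
  {"x":0,"y":0,"z":0,"wx":0,"wy":0,"wz":0,"claw":70},
  {"x":0,"y":0,"z":0,"wx":0,"wy":0,"wz":0,"claw":70},
  {"x":0,"y":-10,"z":0,"wx":0,"wy":0,"wz":0,"claw":70},
  {"x":0,"y":-30,"z":0,"wx":0,"wy":0,"wz":0,"claw":85},
  {"x":0,"y":-40,"z":0,"wx":0,"wy":0,"wz":0,"claw":85},
  {"x":0,"y":-40,"z":0,"wx":0,"wy":-9.4,"wz":0,"claw":85},
  {"x":30,"y":0,"z":2.5,"wx":0,"wy":0,"wz":0,"claw":85},
  {"x":45,"y":0,"z":2.8,"wx":0,"wy":0,"wz":0,"claw":85},
  {"x":45,"y":0,"z":2.8,"wx":0,"wy":0,"wz":0,"claw":85},
  {"x":45,"y":0,"z":2.8,"wx":0,"wy":0,"wz":0,"claw":85},
  {"x":45,"y":0,"z":2.8,"wx":0,"wy":0,"wz":0,"claw":85},
  {"x":45,"y":0,"z":2.8,"wx":0,"wy":0,"wz":0,"claw":85},
  {"x":45,"y":0,"z":2.8,"wx":0,"wy":0,"wz":0,"claw":85},
  {"x":45,"y":0,"z":2.8,"wx":0,"wy":0,"wz":0,"claw":85},
  {"x":45,"y":0,"z":2.8,"wx":0,"wy":0,"wz":0,"claw":85},
  {"x":45,"y":0,"z":2.8,"wx":0,"wy":0,"wz":0,"claw":85},
  {"x":41,"y":0,"z":2.8,"wx":0,"wy":0,"wz":0,"claw":85},
  {"x":0,"y":0,"z":0,"wx":0,"wy":0,"wz":0,"claw":85},
])

```text
time_s: 36.8
tool_pos: [0.4004, -0.2926, 0.1301]
tool_rot: [-0.456, 0.456, -0.54, 0.541]
ft_force: [0.3, -0.6, -1.1]
opening: 0.994
```

```bash
python3 - <<'E'
from a import *
d=snap('top','20'); snap('side','20'); plan((439.2,-187,100),-99.6)
E
python3 pick.py top 20 '(449,184,20)' 30 pics/t20.png;python3 pick.py top 20 '(435,-184,30)' 40 pics/p20.png
```

```text
t 36.9 pos [ 399.9 -289.9  129.7] jaw -99.6 ydir [-0.  0. -1.] op 84.9 F [-0.4  1.2  0.3] q6 1.09
turn [ 0.02 -0.01 -0.02] shift [-108.    29.7   21.6]
154 216 10.0
323 210 7.5
```

View pics/t20.png

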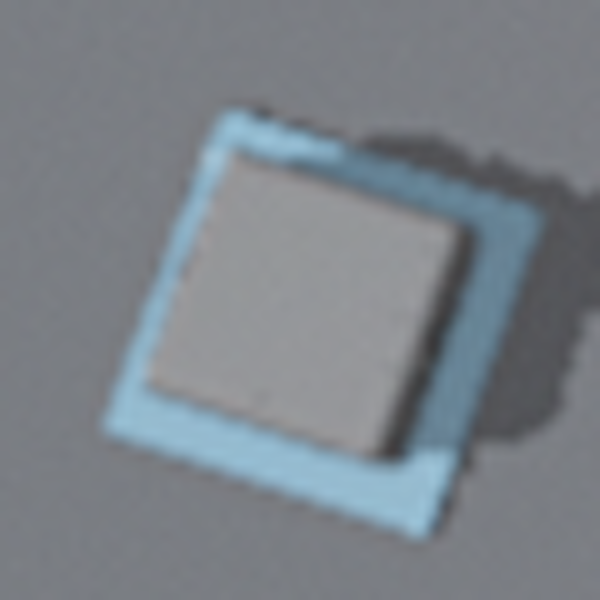

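View pics/p20.png

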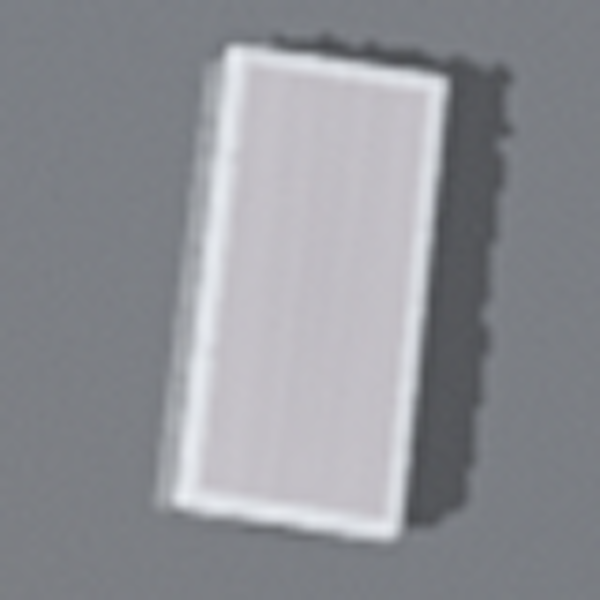

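Run:
```python
from a import *
d=load('top','20')
def edges(s):
    print(s.round(1)[:,:2].tolist(),'c',s.mean(0).round(1)); e=np.roll(s,-1,0)-s; print([round(float(np.degrees(np.arctan2(v[1],v[0])))%90,1) for v in e],np.linalg.norm(e,axis=1).round(1))
P=lambda l:np.array(l)/10+[154,216]-.45
edges(cast(d,P([(230,152),(463,222),(383,458),(148,385)]),.034)*1000)
edges(cast(d,P([(228,108),(543,212),(425,538),(103,430)]),.004)*1000)
P=lambda l:np.array(l)/7.5+[323,210]-.45
edges(cast(d,P([(230,44),(448,77),(400,542),(174,507)]),.032)*1000)
```

```text
[[480.6, 199.0], [465.4, 151.2], [417.6, 166.5], [433.1, 214.2]] c [449.2 182.7  34. ]
[72.3, 72.3, 71.9, 72.3] [50.2 50.2 50.2 49.8]
[[494.6, 206.2], [471.3, 139.2], [403.1, 162.8], [426.8, 230.3]] c [449.  184.6   4. ]
[70.8, 70.9, 70.7, 70.5] [71.  72.1 71.5 72. ]
[[507.6, -167.1], [497.4, -227.7], [369.9, -205.8], [380.3, -144.9]] c [ 438.8 -186.4   32. ]
[80.4, 80.3, 80.2, 80.1] [ 61.5 129.4  61.9 129.2]
```

Request:
send_rows([
  {"x":-36,"y":0,"z":7.2,"wx":0,"wy":0.1,"wz":0,"claw":85},
  {"x":-36,"y":0,"z":7.2,"wx":0,"wy":0,"wz":0,"claw":85},
  {"x":-36,"y":0,"z":7.2,"wx":0,"wy":0,"wz":0,"claw":85},
  {"x":0,"y":25,"z":0,"wx":0,"wy":0,"wz":0,"claw":85},
  {"x":0,"y":35,"z":0,"wx":0,"wy":0,"wz":0,"claw":85},
  {"x":0,"y":15,"z":0,"wx":0,"wy":0,"wz":0,"claw":85},
  {"x":0,"y":0,"z":0,"wx":0,"wy":0,"wz":0,"claw":85},
  {"x":0,"y":0,"z":0,"wx":0,"wy":0,"wz":0,"claw":85},
])

```text
time_s: 37.9
tool_pos: [0.4402, -0.1872, 0.0552]
tool_rot: [-0.456, 0.456, -0.54, 0.541]
ft_force: [-0.5, 0.1, -0.1]
opening: 0.997
```

```bash
python3 look.py 21 '(435,-184,40)'; python3 st.py '(439.1,-186.7,3)' -99.75
```

```text
top x0,y0 324 209 scale 5.0
side x0,y0 317 160 scale 5.0
[[440.2, -187.5, 55.4], [440.2, -187.5, 55.2], [440.1, -187.4, 55.1]]
t 38.15 pos [ 440.1 -187.4   55.1] jaw -99.7 ydir [ 0.001 -0.001 -1.   ] op 85.0 F [ 0.4 -0.   0.4] q6 1.31
turn [-0.07  0.1   0.02] shift [-0.6 52.1 -1.1]
```

View pics/z_21.png

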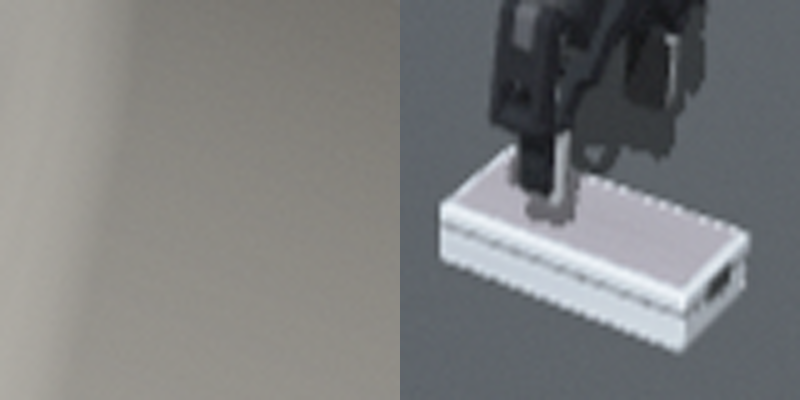

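Request:
send_rows([
  {"x":-0.5,"y":20,"z":-0.9,"wx":0,"wy":0,"wz":0,"claw":85},
  {"x":0,"y":14,"z":0,"wx":0,"wy":0,"wz":0,"claw":85},
  {"x":0,"y":6,"z":0,"wx":0,"wy":0,"wz":0,"claw":85},
  {"x":0,"y":0,"z":0,"wx":0,"wy":0,"wz":0,"claw":85},
])

```text
time_s: 38.65
tool_pos: [0.4386, -0.1865, 0.0141]
tool_rot: [0.456, -0.456, 0.541, -0.54]
ft_force: [-0.1, -0.4, -0.5]
opening: 1.0
```

```bash
python3 look.py 22 '(435,-184,40)'; python3 st.py '(439.1,-186.7,3)' -99.75
```

```text
top x0,y0 324 209 scale 5.0
side x0,y0 317 160 scale 5.0
[[439.1, -186.6, 14.7], [439.2, -186.7, 14.8], [439.2, -186.7, 14.8]]
t 38.9 pos [ 439.2 -186.7   14.8] jaw -99.6 ydir [ 0.001 -0.    -1.   ] op 84.9 F [-0.1 -0.6  0.5] q6 1.31
turn [-0.04  0.11  0.01] shift [ 0.1 11.8 -0.1]
```

View pics/z_22.png

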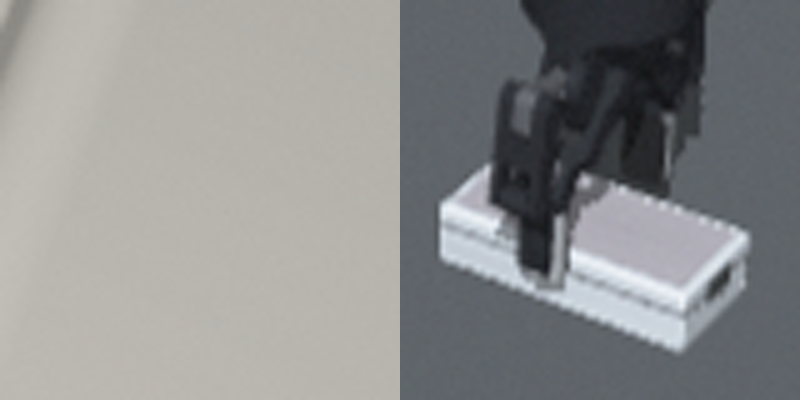

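Request:
send_rows([
  {"x":0,"y":7,"z":0,"wx":0,"wy":0.1,"wz":0,"claw":85},
  {"x":0,"y":4,"z":0,"wx":0,"wy":0,"wz":0,"claw":85},
  {"x":0,"y":0,"z":0,"wx":0,"wy":0,"wz":0,"claw":75},
  {"x":0,"y":0,"z":0,"wx":0,"wy":0,"wz":0,"claw":68},
  {"x":0,"y":0,"z":0,"wx":0,"wy":0,"wz":0,"claw":63},
  {"x":0,"y":0,"z":0,"wx":0,"wy":0,"wz":0,"claw":55},
  {"x":0,"y":0,"z":0,"wx":0,"wy":0,"wz":0,"claw":55},
  {"x":0,"y":0,"z":0,"wx":0,"wy":0,"wz":0,"claw":55},
], squeeze=55)

```text
time_s: 39.9
tool_pos: [0.4389, -0.1865, 0.0038]
tool_rot: [-0.456, 0.456, -0.541, 0.541]
ft_force: [-1.1, 1.7, 6.1]
opening: 0.713
```

Request:
send_rows([
  {"x":0,"y":-2,"z":0,"wx":0,"wy":0,"wz":0,"claw":55},
  {"x":0,"y":-10,"z":0,"wx":0,"wy":0,"wz":0,"claw":55},
  {"x":0,"y":-15,"z":0,"wx":0,"wy":0,"wz":0,"claw":55},
  {"x":0,"y":0,"z":0,"wx":0,"wy":0,"wz":0,"claw":55},
  {"x":0,"y":0,"z":0,"wx":0,"wy":0,"wz":0,"claw":55},
])

```text
time_s: 40.52
tool_pos: [0.439, -0.1866, 0.0307]
tool_rot: [-0.456, 0.456, -0.54, 0.541]
ft_force: [-0.1, -0.2, -2.6]
opening: 0.715
```

```bash
python3 look.py 23 '(435,-184,40)'; python3 st.py '(633.4,-99.7,120)' -101.05
```

```text
top x0,y0 324 209 scale 5.0
side x0,y0 317 160 scale 5.0
[[438.6, -186.4, 30.2], [438.6, -186.4, 30.1], [438.6, -186.4, 30.1]]
t 40.775 pos [ 438.6 -186.4   30.1] jaw -99.7 ydir [-0.001  0.    -1.   ] op 60.9 F [-0.3 -0.3 -2.6] q6 1.31
turn [ 0.03  1.31 -0.01] shift [-122.5  -89.9  174.5]
```

View pics/z_23.png

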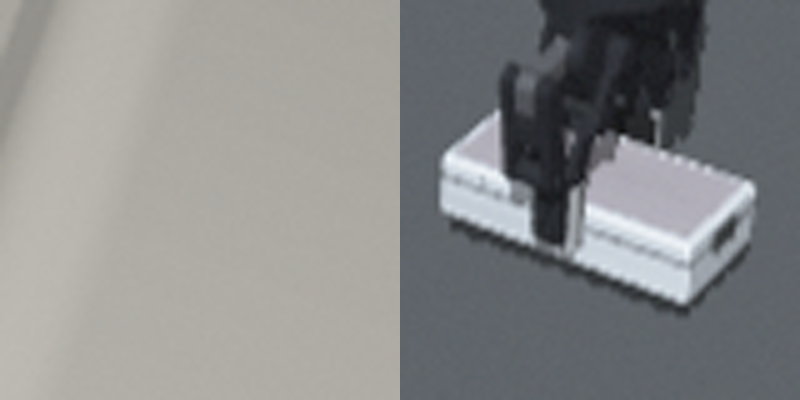

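Request:
send_rows([
  {"x":0,"y":-20,"z":0,"wx":0,"wy":0,"wz":0,"claw":55},
  {"x":0,"y":-30,"z":0,"wx":0,"wy":0,"wz":0,"claw":55},
  {"x":0,"y":-25,"z":0,"wx":0,"wy":0,"wz":0,"claw":55},
  {"x":0,"y":-15,"z":0,"wx":0,"wy":1.3,"wz":0,"claw":55},
  {"x":-9.8,"y":0,"z":14,"wx":0,"wy":0,"wz":0,"claw":55},
  {"x":-16.1,"y":0,"z":23,"wx":0,"wy":0,"wz":0,"claw":55},
  {"x":-19.6,"y":0,"z":28,"wx":0,"wy":0,"wz":0,"claw":55},
  {"x":-19.6,"y":0,"z":28,"wx":0,"wy":0,"wz":0,"claw":55},
  {"x":-19.6,"y":0,"z":28,"wx":0,"wy":0,"wz":0,"claw":55},
  {"x":-16.8,"y":0,"z":24,"wx":0,"wy":0,"wz":0,"claw":55},
  {"x":-12.6,"y":0,"z":18,"wx":0,"wy":0,"wz":0,"claw":55},
  {"x":-8.2,"y":0,"z":11.5,"wx":0,"wy":0,"wz":0,"claw":55},
  {"x":0,"y":0,"z":0,"wx":0,"wy":0,"wz":0,"claw":55},
  {"x":0,"y":0,"z":0,"wx":0,"wy":0,"wz":0,"claw":55},
])

```text
time_s: 42.52
tool_pos: [0.6326, -0.0999, 0.1198]
tool_rot: [0.449, -0.45, 0.546, -0.545]
ft_force: [0.1, 0.4, -2.5]
opening: 0.714
```

```bash
python3 look.py 24 '(633,-100,50)' 60; python3 st.py '(633.4,-99.7,25)' -101.05
```

```text
top x0,y0 259 95 scale 3.3333333333333335
side x0,y0 202 135 scale 3.3333333333333335
[[632.9, -100.3, 120.4], [633.0, -100.3, 120.5], [633.1, -100.3, 120.6]]
t 42.775 pos [ 633.1 -100.3  120.6] jaw -101.1 ydir [-0.  0. -1.] op 60.9 F [-0.8  0.7 -2.9] q6 1.59
turn [ 0.   -0.03  0.  ] shift [-0.6 95.6  0.1]
```

View pics/z_24.png

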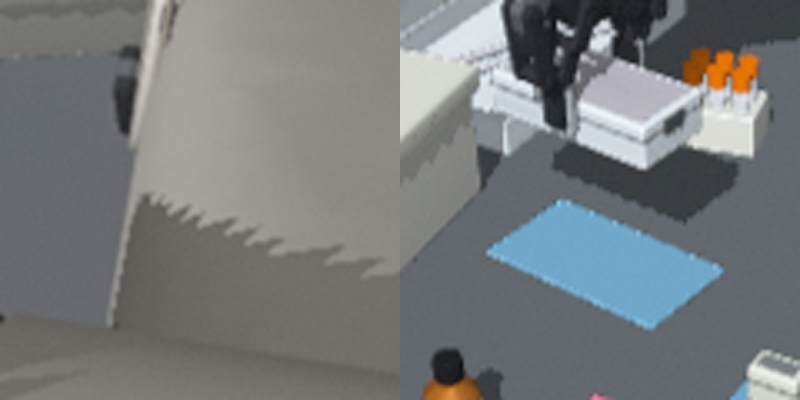

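Request:
send_rows([
  {"x":-0.4,"y":20,"z":0.1,"wx":0,"wy":0,"wz":0,"claw":55},
  {"x":0,"y":30,"z":0,"wx":0,"wy":0,"wz":0,"claw":55},
  {"x":0,"y":25,"z":0,"wx":0,"wy":0,"wz":0,"claw":55},
  {"x":0,"y":15,"z":0,"wx":0,"wy":0,"wz":0,"claw":55},
  {"x":0,"y":8,"z":0,"wx":0,"wy":0,"wz":0,"claw":55},
  {"x":0,"y":0,"z":0,"wx":0,"wy":0,"wz":0,"claw":55},
  {"x":0,"y":0,"z":0,"wx":0,"wy":0,"wz":0,"claw":55},
])

```text
time_s: 43.65
tool_pos: [0.6344, -0.0996, 0.0232]
tool_rot: [-0.45, 0.449, -0.545, 0.546]
ft_force: [-0.1, -0.1, -2.2]
opening: 0.712
```

```bash
python3 look.py 25 '(633,-100,20)' 50; python3 st.py '(633.4,-99.7,9)' -101.05
```

```text
top x0,y0 268 110 scale 4.0
side x0,y0 213 156 scale 4.0
[[634.3, -99.6, 23.3], [634.2, -99.6, 23.2], [634.1, -99.6, 23.0]]
t 43.9 pos [634.1 -99.6  23. ] jaw -101.0 ydir [ 0.001 -0.    -1.   ] op 61.6 F [-0.1  0.3 -2. ] q6 1.59
turn [-0.06  0.01 -0.  ] shift [ 0.2 14.  -0.7]
```

View pics/z_25.png

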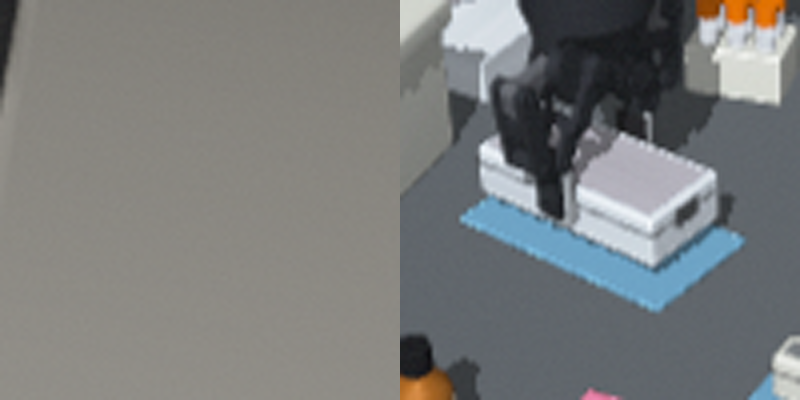

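Request:
send_rows([
  {"x":0,"y":7,"z":-0.4,"wx":0,"wy":0,"wz":0,"claw":55},
  {"x":0,"y":5,"z":0,"wx":0,"wy":0,"wz":0,"claw":55},
  {"x":0,"y":1.5,"z":0,"wx":0,"wy":0,"wz":0,"claw":55},
  {"x":0,"y":0,"z":0,"wx":0,"wy":0,"wz":0,"claw":55},
  {"x":0,"y":0,"z":0,"wx":0,"wy":0,"wz":0,"claw":55},
])

```text
time_s: 44.52
tool_pos: [0.6335, -0.0995, 0.009]
tool_rot: [-0.45, 0.45, -0.546, 0.546]
ft_force: [0.4, -0.1, -3.5]
opening: 0.719
```

```bash
python3 st.py '(633.4,-99.7,8)' -101.05
```

```text
[[633.5, -99.5, 9.0], [633.5, -99.5, 9.1], [633.5, -99.5, 9.1]]
t 44.675 pos [633.5 -99.5   9.1] jaw -101.0 ydir [ 0. -0. -1.] op 60.8 F [-0.2  0.3 -2.8] q6 1.59
turn [-0.02  0.01 -0.  ] shift [ 0.2  1.1 -0. ]
```

Request:
send_rows([
  {"x":0,"y":0.9,"z":0,"wx":0,"wy":0,"wz":0,"claw":55},
  {"x":0,"y":0,"z":0,"wx":0,"wy":0,"wz":0,"claw":55},
])

```text
time_s: 44.92
tool_pos: [0.6333, -0.0995, 0.008]
tool_rot: [0.45, -0.45, 0.546, -0.546]
ft_force: [0.5, -0.5, -2.8]
opening: 0.713
```

Request:
send_rows([
  {"x":0,"y":0.4,"z":0,"wx":0,"wy":0,"wz":0,"claw":55},
  {"x":0,"y":0,"z":0,"wx":0,"wy":0,"wz":0,"claw":55},
])

```text
time_s: 45.18
tool_pos: [0.6333, -0.0994, 0.0079]
tool_rot: [0.45, -0.45, 0.546, -0.546]
ft_force: [-1.0, 0.3, 1.6]
opening: 0.713
```

Request:
send_rows([
  {"x":0,"y":0,"z":0,"wx":0,"wy":0,"wz":0,"claw":66},
  {"x":0,"y":0,"z":0,"wx":0,"wy":0,"wz":0,"claw":80},
  {"x":0,"y":0,"z":0,"wx":0,"wy":0,"wz":0,"claw":80},
  {"x":0,"y":-10,"z":0,"wx":0,"wy":0,"wz":0,"claw":80},
  {"x":0,"y":-30,"z":0,"wx":0,"wy":0,"wz":0,"claw":80},
  {"x":0,"y":-40,"z":0,"wx":0,"wy":0,"wz":0,"claw":80},
  {"x":0,"y":-40,"z":0,"wx":0,"wy":0,"wz":0,"claw":80},
  {"x":0,"y":-40,"z":0,"wx":0,"wy":0,"wz":0,"claw":80},
  {"x":20,"y":0,"z":-28,"wx":0,"wy":0,"wz":0,"claw":80},
  {"x":30,"y":0,"z":-28,"wx":0,"wy":0,"wz":0,"claw":80},
  {"x":35,"y":0,"z":-28,"wx":0,"wy":0,"wz":0,"claw":80},
  {"x":35,"y":0,"z":-28,"wx":0,"wy":0,"wz":0,"claw":80},
  {"x":35,"y":0,"z":-28,"wx":0,"wy":0,"wz":0,"claw":80},
  {"x":35,"y":0,"z":-25,"wx":0,"wy":0,"wz":0,"claw":80},
  {"x":35,"y":0,"z":-20,"wx":0,"wy":0,"wz":0,"claw":80},
  {"x":30,"y":0,"z":-7,"wx":0,"wy":0,"wz":0,"claw":80},
  {"x":0,"y":0,"z":0,"wx":0,"wy":0,"wz":0,"claw":80},
])

```text
time_s: 47.3
tool_pos: [0.3955, -0.3146, 0.1684]
tool_rot: [-0.449, 0.449, -0.546, 0.547]
ft_force: [1.3, 0.4, 1.1]
opening: 0.934
```

```bash
python3 look.py 26 '(633,-100,20)' 50; python3 pick.py top 26 '(633,-100,20)' 45 pics/t26.png;python3 pick.py top 26 '(460,-10,20)' 25 pics/t26s.png
```

```text
top x0,y0 268 110 scale 4.0
side x0,y0 213 156 scale 4.0
273 115 6.666666666666667
253 214 12.0
```

View pics/top_26.png

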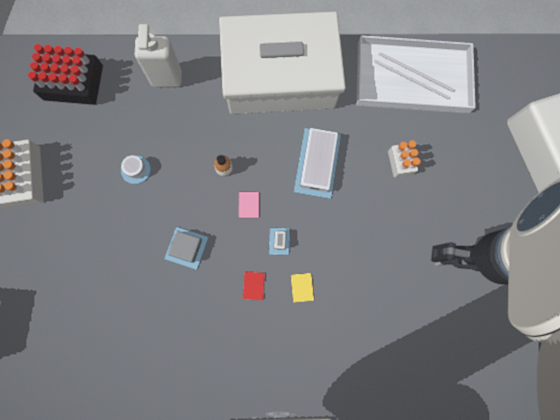

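View pics/side_26.png

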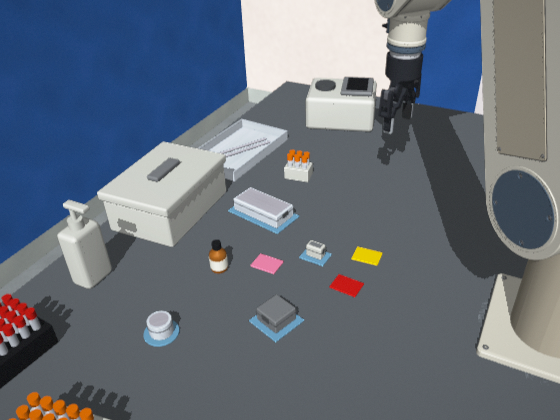

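View pics/t26.png

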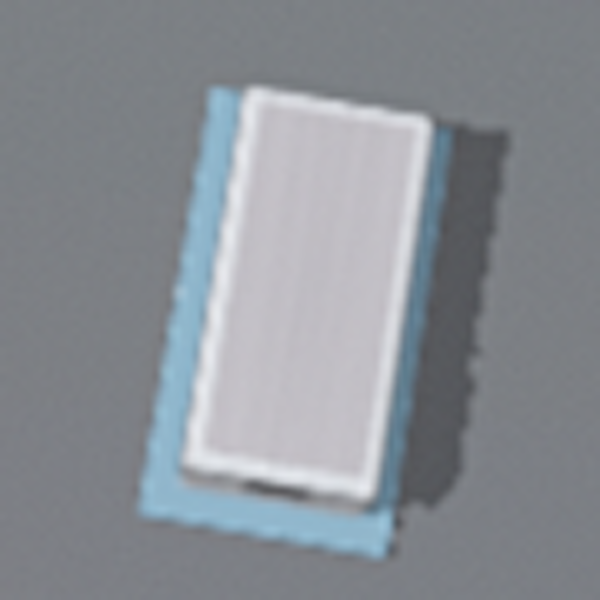

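View pics/t26s.png

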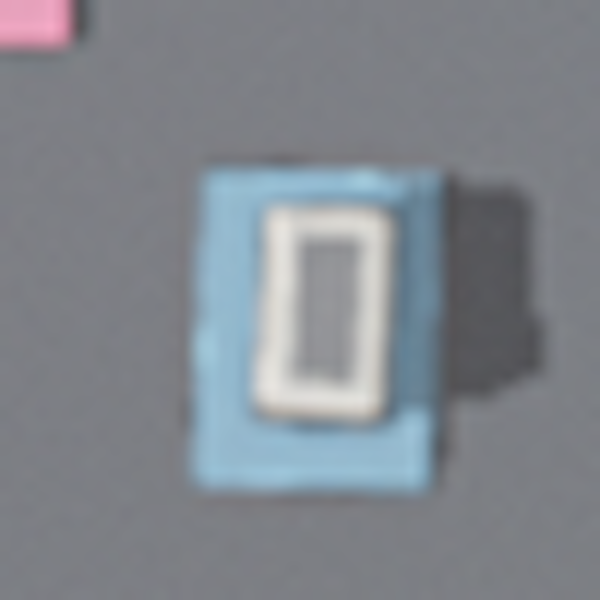

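Run:
```python
from a import *
d=load('top','26')
def edges(n,s):
    e=np.roll(s,-1,0)-s; print(n,'c',s.mean(0).round(1),[round(float(np.degrees(np.arctan2(v[1],v[0])))%90,1) for v in e],np.linalg.norm(e,axis=1).round(1))
P=lambda l:np.array(l)/6.6667+[273,115]-.45
edges('obl',cast(d,P([(245,86),(434,118),(375,502),(185,470)]),.036)*1000)
edges('small',cast(d,np.array([(267,203),(399,207),(386,419),(253,414)])/12+[253,214]-.45,.032)*1000)
d0=load('top','0')
for n,X in (('bottle',(.62,.075,.07)),):
    pass
a,b=d0['img'],d['img']
for n,(u,v,w) in {'bottle':(223,165,16),'rack':(405,158,20)}.items():
    A=a[v-w:v+w,u-w:u+w].astype(int);B=b[v-w:v+w,u-w:u+w].astype(int); print(n,'mean diff',np.abs(A-B).mean(),np.abs(A-B).max())
s0=load('side','0')['img'].astype(int);s1=load('side','26')['img'].astype(int)
for n,(u,v,w) in {'bottle':(218,258,18),'rack':(298,165,18)}.items(): print(n,'side',np.abs(s0-s1)[v-w:v+w,u-w:u+w].mean())
```

```text
obl c [632.2 -99.8  36. ] [79.3, 79.0, 79.4, 79.7] [ 62.3 130.7  60.8 130.8]
small c [459.6 -12.3  32. ] [87.4, 85.2, 86.9, 85.2] [22.8 36.7 22.8 36.5]
bottle mean diff 2.0022786458333335 6
rack mean diff 2.1654166666666668 8
bottle side 3.193672839506173
rack side 4.126800411522634
```

```bash
python3 -c "
from bench import manip
print(manip.job_done())"
```

```text
the job is handed in; nothing more can be done
None
```

I took the pile apart from the top down and set all four pieces upright on their own mats. I handed the job in at about 47 s of the 128 s, with the gripper clear of everything.

| Piece | Offset from mat centre (top camera) | Yaw |
|---|---|---|
| Small box | about 0.5 mm | within about 2°; the mat's own yaw reads anywhere from about −2° to −5° |
| Round tin | about 0.6 mm | does not matter |
| Square box | about 1.6–1.9 mm | about 1.4° off |
| Oblong case | about 1 mm | within 1° |

The bottle and rack look unchanged between the first and last pictures in both views.

- **Small box mended:** I first set it down about 4 mm off, because I trusted a side-view reading that the top view later contradicted. I picked it up again, recentred it and checked it. During that second set-down the wrist force briefly read 27 N; I backed off 0.8 mm before letting go.
- **Camera disagreement:** the side view put the mats about 4 mm further toward +y than the top view. Part of that came from the mats' lit edges. I used the top view, which matched the gripper to within about 1 mm.
- **Two refused calls:** two early move calls were refused because rows left out some of the numbers; the arm did not move on either.

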